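Make up two jewellery-class kits

ROBOT

A 7-joint arm with a two-finger parallel gripper is mounted at the origin on the work surface. World frame = base frame: x ahead of the robot, y to its left, z up, the work surface at z = 0. Lengths are in m, angles in rad, forces in N, time in s.
With the tool pointing down it reaches from about 0.4 to 0.85 m from the base axis. Payload 4.5 kg.
Tool frame: the origin (TCP) lies midway between the tips of the shut fingers; the grasp point (between the pads) lies behind it (r.grip_point_offset is the z of the grasp point in the tool frame, in m); z points along the fingers, y is the line along which they close (so a half turn about z gives the same grasp; the last joint's range is limited). The gripper opens to 88 mm and grips with 3 to 60 N. Pads are 18 mm wide; open, the fingers measure 123 mm over their backs; the gripper's body (75 mm by 187 mm) begins 45 mm behind the grasp point.
Start: joints at [1.247, 0.689, -0.195, 1.565, 0.157, 0.902, -0.215], TCP at [0.219, -0.585, 0.239] pointing down, gripper open.
Joint ranges: [-3.01, 3.01], [-0.46, 2.08], [-1.47, 1.51], [0.13, 2.56], [-1, 4.14], [0.04, 2.09], [-2.66, 2.66]. Speed limits (rad/s): [2.57, 2.57, 3.14, 3.14, 3.14, 3.14, 3.14].

INTERFACE

Orientations are given as a unit quaternion [x, y, z, w].
In Python, from plant import r, optics, workorder gives the robot as it stands.
- The arm moves only by the shell command python3 -m creep 'ROWS' [FORCE]. ROWS is JSON, a list of rows, each an object of numbers: "grip": the gripper command: -1 is shut, 1 is fully open, values between are in proportion; "tx", "ty", "tz": the shift along the tool's x, y, z in cm; "spin": the turn about the tool's z in degrees. In form: [{"grip": .., "tx": .., "ty": .., "tz": .., "spin": ..}, ...]. A call has 1 to 8 rows; each row shifts and turns the commanded pose from where the row before left it, along the tool's axes as they then stand; what a row does not reach is not made up. A row lasts 1/12 s, in which the tool goes at most 41.7 mm and 7.16 degrees, less where a joint would pass 70% of its speed; a pose out of reach is approached as far as the arm can. A call with a gripper value outside its range is refused whole. The fingers move at their own pace and stop on an object; FORCE is the grip in N (left out, the last holds). Time passes only in rows, so rows that do not move let the fingers close. It gives the time, the measured TCP pose, the force, the opening and the grip force at its end, in the units of the state.
- r.get_state(): the state, without advancing time (a new reading comes with each control period).
- optics.snapshot(name): name is "side" or "top" or "wrist"; returns (picture, depth): 480x640x3 uint8, red, green, blue; 480x640 float32, m along the optical axis (not along the pixel's ray), 0 where there is no reading.
- optics.get_calibration(name): a dict with "fx", "fy", "cx", "cy" (pixels), "extrinsics" (4x4, takes a point from world to camera coordinates). Camera axes: x right, y down, z forward; pixel columns grow to the right and rows downward; lengths in m; the calibration is good to about 2 mm. A picture is of the moment at which its call begins: read the wrist's pose just before it. get_calibration takes no time and is no camera call; for the wrist camera it gives the pose at the moment of the call.
- workorder.finish_job(): hands the job in; it is judged then, once.
The state is a dict: "clock": time; "q": joint angles; "qd": joint speeds; "joint_torque": joint torques, N m; "tool_pos": TCP position; "eef_rot": TCP orientation; "contact_force": force on the tool from outside, world axes, zero at the start; "moment": the same for the moment, N m; "opening": opening from 0.0 (shut) to 1.0 (fully open); "finger_force": force on a finger pad.
Only numpy, scipy, OpenCV 4.12 (cv2) and the standard library are available. Lean on these libraries where they do the work, as an engineer would, in place of code of your own. Each camera call takes 0.05 s, during which the arm holds its last target. There are 200 camera calls.

TASK

Make up the two jewellery-class kits: the tub with the yellow cards gets the reel of black cord, the lilac bead jar and the purple-handled pliers; the tub with the pink cards gets the reel of copper wire and the red-handled cutters. Place each thing flat on the cards inside its tub, side by side and not on top of one another, the same way up as it lies now; the card piles vary in height, so lower each thing until it touches and do not drop it. Leave the green bead jar, the mug and the glue bottle standing where they are.

Things in the scene. Friction and masses are not known exactly. Their poses are not given: they have to be found in the camera images.
- tub_yellow: White open tub, fixed, 172 x 228 mm (x, y), 45 mm high, walls and floor 4 mm, 4 mm lip outside the rim. Origin: centre of its underside; z up; yaw within 7 degrees of the table's. A firm flat pile of yellow cards (148 x 210 mm) is centred in it. The pile's top is 10 to 26 mm above the table, different in each tub and each time, not reported: feel for it.
- tub_pink: White open tub, fixed, 172 x 228 mm (x, y), 45 mm high, walls and floor 4 mm, 4 mm lip outside the rim. Origin: centre of its underside; z up; yaw within 7 degrees of the table's. A firm flat pile of pink cards (148 x 210 mm) is centred in it. The pile's top is 10 to 26 mm above the table, different in each tub and each time, not reported: feel for it.
- cord_spool: Small reel of black cord on a white plastic spool with a black ring showing on top around a white hub; stands on its flange. Flanges 50 mm in diameter, 28 mm high. Origin: centre of its underside, z up along its axis. About 60 g.
- wire_spool: Small reel of copper wire on a white plastic spool with a copper ring showing on top around a white hub; stands on its flange. Flanges 50 mm in diameter, 28 mm high. Origin: centre of its underside, z up along its axis. About 130 g.
- lilac_jar: Lilac glass bead jar with a lilac screw lid and lilac beads inside, upright; straight cylinder 44 mm in diameter, 50 mm high. Origin: centre of its underside, z up. About 100 g.
- purple_pliers: Jewellery pliers with purple handles and slim straight jaws, lying flat, 11 mm thick, about 75 g. Origin: on the underside below the pivot; x to the jaws (tip 43 mm ahead), y across, z up. At the pivot a steel block with flat parallel sides, 24 mm long (x), 20 mm wide (y): grip it across y. The purple handles reach 85 mm back, 46 mm wide over both.
- red_cutters: Side cutters with red handles and short broad jaws, lying flat, 11 mm thick, about 75 g. Origin: on the underside below the pivot; x to the jaws (tip 39 mm ahead), y across, z up. At the pivot a steel block with flat parallel sides, 24 mm long (x), 20 mm wide (y): grip it across y. The red handles reach 85 mm back, 46 mm wide over both.
- green_jar: Green glass bead jar with a green screw lid and green beads inside, upright; straight cylinder 44 mm in diameter, 50 mm high. Origin: centre of its underside, z up. About 100 g. Not part of either kit.
- mug: White empty ceramic mug, 84 mm in diameter, 92 mm high, handle at +y; origin: centre of its underside. Not part of either kit.
- glue: White glue bottle with a red cap and a yellow band, 42 mm in diameter, 115 mm high; origin: centre of its underside. Not part of either kit.
Things that resemble listed ones, but are neither listed nor needed, are in the scene too. What is shaped like the red_cutters but white is not meant.

How it is judged:
At the end, for the whole second after the job is handed in: All five things are in their tubs: origins within 70 mm (x) and 100 mm (y) of the tub's centre, 5 to 32 mm above its underside, upright or flat within 0.15 rad, at rest, none pressing on another (under 0.3 N); green jar, mug and glue upright, within 30 mm of their start (x of cord_spool in the frame of tub_yellow between -0.07 and 0.07 m and y of cord_spool in the frame of tub_yellow between -0.1 and 0.1 m and z of cord_spool in the frame of tub_yellow between 0.005 and 0.032 m and angle between each of cord_spool, lilac_jar, purple_pliers, wire_spool, red_cutters's own z axis and vertical below 0.15 rad and linear speed of each of cord_spool, lilac_jar, purple_pliers, wire_spool, red_cutters below 0.02 m/s and angular speed of each of cord_spool, lilac_jar, purple_pliers, wire_spool, red_cutters below 0.2 rad/s and x of lilac_jar in the frame of tub_yellow between -0.07 and 0.07 m and y of lilac_jar in the frame of tub_yellow between -0.1 and 0.1 m and z of lilac_jar in the frame of tub_yellow between 0.005 and 0.032 m and x of purple_pliers in the frame of tub_yellow between -0.07 and 0.07 m and y of purple_pliers in the frame of tub_yellow between -0.1 and 0.1 m and z of purple_pliers in the frame of tub_yellow between 0.005 and 0.032 m and x of wire_spool in the frame of tub_pink between -0.07 and 0.07 m and y of wire_spool in the frame of tub_pink between -0.1 and 0.1 m and z of wire_spool in the frame of tub_pink between 0.005 and 0.032 m and x of red_cutters in the frame of tub_pink between -0.07 and 0.07 m and y of red_cutters in the frame of tub_pink between -0.1 and 0.1 m and z of red_cutters in the frame of tub_pink between 0.005 and 0.032 m and contact force between cord_spool and lilac_jar below 0.3 N and contact force between each of cord_spool, lilac_jar and purple_pliers below 0.3 N and contact force between wire_spool and red_cutters below 0.3 N and distance of each of green_jar, mug, glue from where it was at the start of the episode below 0.03 m and angle between each of green_jar, mug, glue's own z axis and vertical below 0.2 rad); the robot touches nothing.
It fails at once if the green bead jar is knocked over or shifted by more than 3 cm (distance of green_jar from where it was at the start of the episode above 0.03 m or angle between green_jar's own z axis and vertical above 0.35 rad).
It fails at once if the mug is knocked over or shifted by more than 3 cm (distance of mug from where it was at the start of the episode above 0.03 m or angle between mug's own z axis and vertical above 0.35 rad).
It fails at once if the glue bottle is knocked over or shifted by more than 3 cm (distance of glue from where it was at the start of the episode above 0.03 m or angle between glue's own z axis and vertical above 0.35 rad).
It fails at once if a kit item is dropped (falls faster than 0.5 m/s, about 13 mm of free fall, with no finger on it) ((linear speed of cord_spool above 0.5 m/s and contact force between the fingers and cord_spool below 0.02 N) or (linear speed of lilac_jar above 0.5 m/s and contact force between the fingers and lilac_jar below 0.02 N) or (linear speed of purple_pliers above 0.5 m/s and contact force between the fingers and purple_pliers below 0.02 N) or (linear speed of wire_spool above 0.5 m/s and contact force between the fingers and wire_spool below 0.02 N) or (linear speed of red_cutters above 0.5 m/s and contact force between the fingers and red_cutters below 0.02 N)).
It also fails if it takes over 128 s, if anything falls off the work surface, if the arm or the gripper's body presses on something with over 40 N, if the wrist force passes 120 N, or if a joint passes its speed limit or range.

## Working session

There is one attempt and no reset: what is moved stays moved. The work goes in short steps, Python scripts to look and compute and a shell command to move; the robot and the scene stay as the last step left them, time stands still between calls to the robot, and variables do not carry over. Pictures are saved under pics/ and viewed, at most 14 in all, crops included, and the job is handed in when it is done.

```bash
ls; mkdir -p pics; python3 - <<'E'
from plant import r,optics
import cv2,numpy as np
print(r.get_state(), r.grip_point_offset)
for n in ("top","side"):
    p,d=optics.snapshot(n); np.savez(f"{n}0.npz",p=p,d=d); cv2.imwrite(f"pics/{n}0.png",p[:,:,::-1]); c=optics.get_calibration(n);print(n,c)
E
```

```text
pics
{'clock': 0.0, 'q': array([ 1.24678088,  0.6899619 , -0.19451901,  1.5663361 ,  0.15731963,
        0.90247577, -0.2151311 ]), 'qd': array([ 0.00084176, -0.00129792, -0.00113829,  0.00019653, -0.00022349,
       -0.00149073,  0.00038749]), 'joint_torque': array([-1.73650747e-06, -5.27556074e+01, -1.26667053e+00, -1.53424591e+01,
       -5.25315560e-02,  6.47700741e-03,  1.89824145e-04]), 'tool_pos': array([ 0.21862883, -0.58485233,  0.23792605]), 'eef_rot': array([ 9.84032178e-01,  1.77988410e-01, -2.27787374e-04, -8.64125224e-04]), 'contact_force': array([-0.77631822,  0.81885417,  0.73368526]), 'moment': array([-0.0256117 ,  0.02528438, -0.06643992]), 'finger_force': 0.0, 'opening': 0.9998760259029574} -0.0187
top {'fx': 499.01046633906464, 'fy': 499.01046633906464, 'cx': 320.6481377352205, 'cy': 241.50632307344324, 'extrinsics': array([[-0.01915928, -0.99977669,  0.00891553, -0.021746  ],
       [-0.99748107,  0.01850464, -0.06847694,  0.47136196],
       [ 0.06829667, -0.01020504, -0.99761286,  1.38387027],
       [ 0.        ,  0.        ,  0.        ,  1.        ]])}
side {'fx': 498.05435412736057, 'fy': 498.05435412736057, 'cx': 316.4648258327462, 'cy': 251.09796690847529, 'extrinsics': array([[-0.9543021 , -0.29883604, -0.00212804,  0.4311623 ],
       [-0.1848202 ,  0.59577013, -0.78160057,  0.13091625],
       [ 0.23483824, -0.74548976, -0.62377562,  1.32128344],
       [ 0.        ,  0.        ,  0.        ,  1.        ]])}
```

View pics/top0.png

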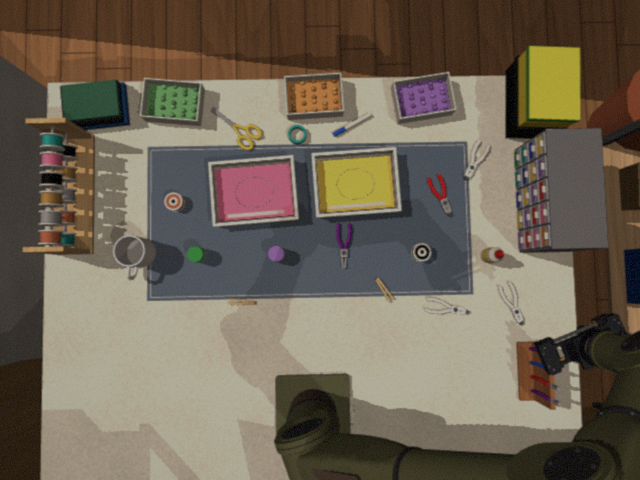

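View pics/side0.png

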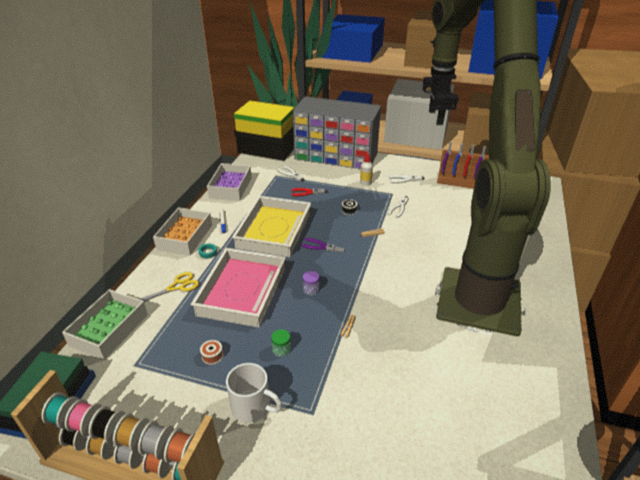

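Top view: copper reel (173,201), pink tub (253,190), yellow tub (356,183), red cutters (440,194), purple pliers (344,245), cord reel (422,252), lilac jar (276,254), green jar (195,254), mug (130,250) and glue (492,254).
- **Pliers/cutters candidates:** (440,194) has red handles, (344,245) purple. The ones at (478,160), (446,306) and (511,303) are white and not meant.
- **Reels:** (173,201) has the copper ring and (422,252) the black ring. The reels at (50,180) are on the rack, not standing on the table.

The side view agrees. Next I'll measure positions and confirm in one crop.

```bash
cat > h.py <<'E'
import numpy as np,cv2
from plant import r,optics
def ray(cal,u,v,z):
    E=cal["extrinsics"];R=E[:3,:3];o=-R.T@E[:3,3]
    d=R.T@np.stack([(np.asarray(u)-cal["cx"])/cal["fx"],(np.asarray(v)-cal["cy"])/cal["fy"],np.ones(np.shape(u))])
    o=o.reshape(3,*[1]*(d.ndim-1)); return o+d*(z-o[2])/d[2]
def cloud(cal,d):
    v,u=np.mgrid[:d.shape[0],:d.shape[1]]
    E=cal["extrinsics"]
    P=np.stack([(u-cal["cx"])/cal["fx"]*d,(v-cal["cy"])/cal["fy"]*d,d],-1)-E[:3,3]
    return P@E[:3,:3]
def hsv(p): return cv2.cvtColor(p,cv2.COLOR_RGB2HSV)
def blob(m,box=None):
    m=m.astype(np.uint8)
    if box: k=np.zeros_like(m);u0,v0,u1,v1=box;k[v0:v1,u0:u1]=1;m=m*k
    return np.nonzero(m)[::-1]
def tool():
    s=r.get_state();q=s["eef_rot"];return s["tool_pos"],np.degrees(2*np.arctan2(q[1],q[0]))
def rows(dx,dy,psi):
    "world shift (m) -> tx,ty in cm for tool yaw psi (deg)"
    a=np.radians(psi);return 100*(dx*np.cos(a)+dy*np.sin(a)),100*(dx*np.sin(a)-dy*np.cos(a))
E
python3 - <<'E'
from h import *
z=np.load("top0.npz");p,d=z["p"],z["d"];cal=optics.get_calibration("top")
H=hsv(p).astype(int);h,s,v=H[...,0],H[...,1],H[...,2];W=cloud(cal,d)
def rep(n,m,box,zz):
    u,vv=blob(m,box);P=ray(cal,u.astype(float),vv.astype(float),zz)
    dep=W[vv,u,2];c=np.array([(u.min()+u.max())/2,(vv.min()+vv.max())/2])
    print(n,len(u),"px",c,"mean",P[:2].mean(1).round(4),"bboxmid",ray(cal,*c,zz)[:2].round(4),"depthz",np.median(dep).round(4))
    return P[:2].T
rep("green",(h>45)&(h<75)&(s>120),(180,240,215,270),.05)
rep("lilac",(h>125)&(h<160)&(s>60),(262,240,292,270),.05)
mat=(h>95)&(h<125)&(s>50)
for n,b in (("wire",(160,188,188,215)),("cord",(408,240,436,266))):
    rep(n,((W[...,2]>.018)),b,.028)
for n,m,b in (("purple",(h>125)&(h<165)&(s>70),(325,215,365,272)),("red",((h<8)|(h>172))&(s>120),(420,170,460,218))):
    rep(n+" handle",m,b,.006)
for n,m,b,t in (("ycards",(h>20)&(h<35)&(s>100),(310,145,405,220),.018),("pcards",((h>165)|(h<3))&(s>80),(207,150,300,228),.018)):
    P=rep(n,m,b,t);print(n,cv2.minAreaRect(P.astype(np.float32)*1000))
for n,b in (("yt",(300,140,412,225)),("pt",(200,145,306,232))):
    P=rep(n+" rim",(W[...,2]>.035)&(W[...,2]<.06),b,.045);print(cv2.minAreaRect(P.astype(np.float32)*1000))
rep("glue",W[...,2]>.09,(470,230,515,270),.115)
a=cv2.resize(p[140:290,160:300],None,fx=4,fy=4,interpolation=3)
b=cv2.resize(p[160:270,320:470],None,fx=4,fy=4,interpolation=3)
o=np.zeros((600,800,3),np.uint8)
f=p[160:275,160:480];f=cv2.resize(f,None,fx=2.5,fy=2.5,interpolation=3)
cv2.imwrite("pics/crop.png",f[:,:,::-1])
E
```

```text
green 192 px [195.5 254. ] mean [0.4411 0.3126] bboxmid [0.4407 0.3116] depthz 0.0493
lilac 216 px [276.  253.5] mean [0.4384 0.0929] bboxmid [0.438  0.0923] depthz 0.0487
wire 253 px [173.  199.5] mean [0.5911 0.3797] bboxmid [0.5952 0.3793] depthz 0.0277
cord 252 px [421.5 251.5] mean [ 0.4367 -0.3105] bboxmid [ 0.437  -0.3107] depthz 0.0269
purple handle 225 px [343.5 235.5] mean [ 0.4876 -0.0957] bboxmid [ 0.4874 -0.0957] depthz 0.0084
red handle 210 px [436.  186.5] mean [ 0.6206 -0.3677] bboxmid [ 0.6228 -0.3629] depthz 0.008
ycards 3663 px [355.  183.5] mean [ 0.6366 -0.1312] bboxmid [ 0.6333 -0.1308] depthz 0.0145
ycards ((632.8490600585938, -131.46728515625), (150.42958068847656, 210.84011840820312), 3.639803886413574)
pcards 3743 px [254. 192.] mean [0.6178 0.155 ] bboxmid [0.6141 0.1545] depthz 0.0184
pcards ((614.337646484375, 154.89645385742188), (150.69314575195312, 211.704345703125), 3.847607135772705)
yt rim 914 px [355.5 181.5] mean [ 0.6383 -0.1339] bboxmid [ 0.6338 -0.1302] depthz 0.0436
((633.6347045898438, -130.7955322265625), (180.1152801513672, 235.8020477294922), 3.2506704330444336)
pt rim 930 px [252.5 190.5] mean [0.6182 0.1599] bboxmid [0.6137 0.1553] depthz 0.0439
((614.6051025390625, 155.0741424560547), (180.1587677001953, 235.8956298828125), 3.889195680618286)
glue 72 px [492.  250.5] mean [ 0.4239 -0.4926] bboxmid [ 0.4323 -0.4767] depthz 0.1035
```

View pics/crop.png

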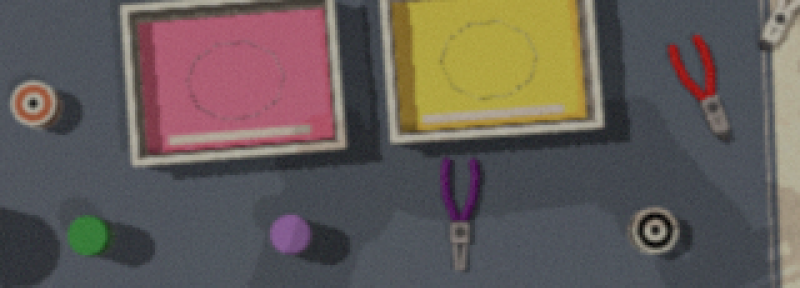

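The crop confirms them: copper-ringed reel at crop (34,103), black-ringed reel (655,230), red-handled cutters with pivot (711,101), purple-handled pliers with pivot (459,233), lilac jar (290,235). Going for the cord reel first.

```bash
python3 -m creep '[{"grip":1,"spin":5.7},{"grip":1,"spin":5.7},{"grip":1,"spin":5.5},{"grip":1,"tx":2.3,"ty":-2.6},{"grip":1,"tx":2.3,"ty":-2.6},{"grip":1,"tx":2.3,"ty":-2.6},{"grip":1,"tx":2.3,"ty":-2.6},{"grip":1,"tx":2.3,"ty":-2.6}]' 15
python3 -m creep '[{"grip":1,"tx":2.3,"ty":-2.6},{"grip":1,"tx":2.3,"ty":-2.6},{"grip":1,"tx":2.3,"ty":-2.6},{"grip":1,"tx":2.3,"ty":-2.6},{"grip":1,"tx":2.3,"ty":-2.6},{"grip":1},{"grip":1}]'
cat >> h.py <<'E'
def wrist(name):
    cal=optics.get_calibration("wrist");p,d=optics.snapshot("wrist");cv2.imwrite(f"pics/{name}.png",p[:,:,::-1]);return cal,p,d,cloud(cal,d)
E
python3 - <<'E'
from h import *
print(tool()); cal,p,d,W=wrist("w1")
m=(W[...,2]>.02)&(W[...,2]<.04)&(d>0)&(np.hypot(W[...,0]-.437,W[...,1]+.31)<.05)
u,v=blob(m);print(len(u),np.median(W[m][:,2]));P=ray(cal,u.astype(float),v.astype(float),.028)[:2].T
print(cv2.minEnclosingCircle(P.astype(np.float32)*1000),P.mean(0))
E
```

```text
(array([ 0.21866692, -0.58489745,  0.23797861]), np.float64(20.50666948881681))
0 nan
((0.0, 0.0), 0.0) [nan nan]$[0]: bad value
$[0]: bad value
  return _methods._mean(a, axis=axis, dtype=dtype,
  ret = ret.dtype.type(ret / rcount)
<stdin>:5: RuntimeWarning: Mean of empty slice.
  ret = um.true_divide(
```

View pics/w1.png

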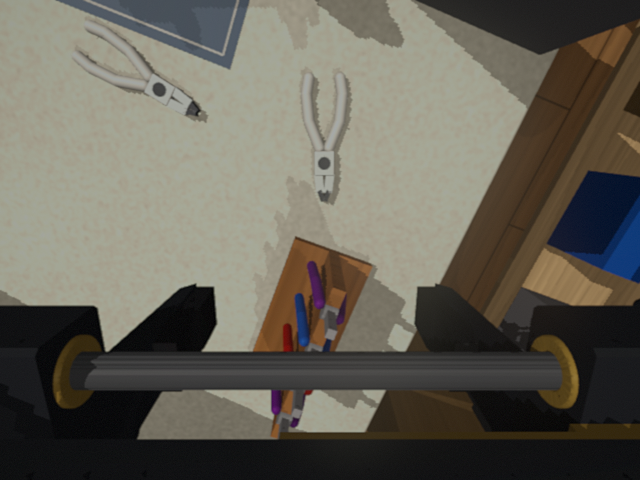

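The wrist view still shows the start pose (tool stand at (315,330), white decoy pliers above). The rows were refused because they need all the keys, so I'm sending them again in full.

```bash
python3 -m creep '[{"grip":1,"tx":0,"ty":0,"tz":0,"spin":5.7},{"grip":1,"tx":0,"ty":0,"tz":0,"spin":5.7},{"grip":1,"tx":0,"ty":0,"tz":0,"spin":5.5},{"grip":1,"tx":2.3,"ty":-2.6,"tz":0,"spin":0},{"grip":1,"tx":2.3,"ty":-2.6,"tz":0,"spin":0},{"grip":1,"tx":2.3,"ty":-2.6,"tz":0,"spin":0},{"grip":1,"tx":2.3,"ty":-2.6,"tz":0,"spin":0},{"grip":1,"tx":2.3,"ty":-2.6,"tz":0,"spin":0}]' 15
python3 -m creep '[{"grip":1,"tx":2.3,"ty":-2.6,"tz":0,"spin":0},{"grip":1,"tx":2.3,"ty":-2.6,"tz":0,"spin":0},{"grip":1,"tx":2.3,"ty":-2.6,"tz":0,"spin":0},{"grip":1,"tx":2.3,"ty":-2.6,"tz":0,"spin":0},{"grip":1,"tx":2.3,"ty":-2.6,"tz":0,"spin":0},{"grip":1,"tx":0,"ty":0,"tz":0,"spin":0},{"grip":1,"tx":0,"ty":0,"tz":0,"spin":0}]'
cat > c.py <<'E'
import sys
from h import *
x,y,h,name=float(sys.argv[1]),float(sys.argv[2]),float(sys.argv[3]),sys.argv[4]
t,psi=tool();print(t.round(4),round(psi,2));cal,p,d,W=wrist(name)
m=(W[...,2]>h-.008)&(W[...,2]<h+.012)&(d>0)&(np.hypot(W[...,0]-x,W[...,1]-y)<.05)
u,v=blob(m);P=ray(cal,u.astype(float),v.astype(float),h)[:2].T
c,R=cv2.minEnclosingCircle(P.astype(np.float32)*1000)
print(len(u),"z",np.median(W[m][:,2]).round(4),"circle",c,R,"mean",P.mean(0).round(4))
print("rows tx,ty",np.round(rows(c[0]/1000-t[0],c[1]/1000-t[1],psi),2))
E
python3 c.py .437 -.3107 .028 w2
```

```text
clock: 0.82
tool_pos: [0.3261, -0.4469, 0.2385]
eef_rot: [1.0, 0.031, -0.0, -0.0]
contact_force: [0.4, -0.0, 0.6]
opening: 0.999
finger_force: 0.0
clock: 1.4
tool_pos: [0.4337, -0.3091, 0.2386]
eef_rot: [0.999, 0.034, 0.0, -0.001]
contact_force: [0.1, -1.3, -0.2]
opening: 1.002
finger_force: 0.0
[ 0.4337 -0.3091  0.2386] 3.91
1937 z 0.0273 circle (436.2226257324219, -313.9608154296875) 24.96524429321289 mean [ 0.4366 -0.3141]
rows tx,ty [0.22 0.5 ]
```

```bash
python3 -m creep '[{"grip":1,"tx":0.2,"ty":0.4,"tz":3.8,"spin":0},{"grip":1,"tx":0,"ty":0,"tz":3.8,"spin":0},{"grip":1,"tx":0,"ty":0,"tz":3.8,"spin":0},{"grip":1,"tx":0,"ty":0,"tz":3.8,"spin":0},{"grip":1,"tx":0,"ty":0,"tz":3.8,"spin":0},{"grip":1,"tx":0,"ty":0,"tz":2,"spin":0},{"grip":1,"tx":0,"ty":0,"tz":2,"spin":0},{"grip":1,"tx":0,"ty":0,"tz":0,"spin":0}]' 15
python3 -m creep '[{"grip":-1,"tx":0,"ty":0,"tz":0,"spin":0},{"grip":-1,"tx":0,"ty":0,"tz":0,"spin":0},{"grip":-1,"tx":0,"ty":0,"tz":0,"spin":0},{"grip":-1,"tx":0,"ty":0,"tz":0,"spin":0},{"grip":-1,"tx":0,"ty":0,"tz":0,"spin":0},{"grip":-1,"tx":0,"ty":0,"tz":0,"spin":0},{"grip":-1,"tx":0,"ty":0,"tz":0,"spin":0},{"grip":-1,"tx":0,"ty":0,"tz":0,"spin":0}]' 15
```

```text
clock: 2.12
tool_pos: [0.431, -0.316, 0.0053]
eef_rot: [1.0, 0.03, -0.003, -0.001]
contact_force: [-0.5, 1.1, -0.1]
opening: 0.998
finger_force: 0.0
clock: 2.78
tool_pos: [0.4346, -0.3155, 0.009]
eef_rot: [1.0, 0.031, 0.0, 0.0]
contact_force: [0.7, 0.0, 1.2]
opening: 0.531
finger_force: 20.8
```

```bash
python3 -m creep '[{"grip":-1,"tx":0,"ty":0,"tz":-1,"spin":0},{"grip":-1,"tx":0,"ty":0,"tz":-2,"spin":0},{"grip":-1,"tx":0,"ty":0,"tz":-3,"spin":0},{"grip":-1,"tx":0,"ty":0,"tz":-3,"spin":0},{"grip":-1,"tx":0,"ty":0,"tz":-3,"spin":0},{"grip":-1,"tx":0,"ty":0,"tz":-1.5,"spin":0},{"grip":-1,"tx":0,"ty":0,"tz":-0.5,"spin":0},{"grip":-1,"tx":0,"ty":0,"tz":0,"spin":0}]' 15
python3 -m creep '[{"grip":-1,"tx":3.1,"ty":-1.6,"tz":0,"spin":0},{"grip":-1,"tx":3.1,"ty":-1.6,"tz":0,"spin":0},{"grip":-1,"tx":3.1,"ty":-1.6,"tz":0,"spin":0},{"grip":-1,"tx":3.1,"ty":-1.6,"tz":0,"spin":0},{"grip":-1,"tx":3.1,"ty":-1.6,"tz":0,"spin":0},{"grip":-1,"tx":3.1,"ty":-1.6,"tz":0,"spin":0},{"grip":-1,"tx":3.1,"ty":-1.6,"tz":0,"spin":0},{"grip":-1,"tx":3.1,"ty":-1.5,"tz":0,"spin":0}]'
python3 -m creep '[{"grip":-1,"tx":0,"ty":0,"tz":0,"spin":0},{"grip":-1,"tx":0,"ty":0,"tz":0,"spin":0},{"grip":-1,"tx":0,"ty":0,"tz":0,"spin":0}]'
```

```text
clock: 3.45
tool_pos: [0.4349, -0.3158, 0.1503]
eef_rot: [1.0, 0.031, 0.001, 0.001]
contact_force: [0.1, 0.6, -1.5]
opening: 0.535
finger_force: 20.8
clock: 4.12
tool_pos: [0.6739, -0.1712, 0.1464]
eef_rot: [0.999, 0.032, -0.002, -0.0]
contact_force: [0.8, -0.9, -0.7]
opening: 0.53
finger_force: 20.8
clock: 4.37
tool_pos: [0.6721, -0.1736, 0.1467]
eef_rot: [1.0, 0.031, -0.002, 0.0]
contact_force: [-0.8, -0.7, -1.3]
opening: 0.528
finger_force: 20.7
```

```bash
python3 -m creep '[{"grip":-1,"tx":0,"ty":0,"tz":2,"spin":0},{"grip":-1,"tx":0,"ty":0,"tz":2.5,"spin":0},{"grip":-1,"tx":0,"ty":0,"tz":2.5,"spin":0},{"grip":-1,"tx":0,"ty":0,"tz":2,"spin":0},{"grip":-1,"tx":0,"ty":0,"tz":1.3,"spin":0},{"grip":-1,"tx":0,"ty":0,"tz":0.7,"spin":0},{"grip":-1,"tx":0,"ty":0,"tz":0,"spin":0},{"grip":-1,"tx":0,"ty":0,"tz":0,"spin":0}]' 15
python3 -m creep '[{"grip":-1,"tx":0,"ty":0,"tz":0.2,"spin":0},{"grip":-1,"tx":0,"ty":0,"tz":0.2,"spin":0},{"grip":-1,"tx":0,"ty":0,"tz":0,"spin":0},{"grip":-1,"tx":0,"ty":0,"tz":0,"spin":0}]'
python3 -m creep '[{"grip":-1,"tx":0,"ty":0,"tz":0.2,"spin":0},{"grip":-1,"tx":0,"ty":0,"tz":0,"spin":0},{"grip":-1,"tx":0,"ty":0,"tz":0,"spin":0}]'
```

```text
clock: 5.03
tool_pos: [0.6739, -0.1738, 0.0392]
eef_rot: [1.0, 0.031, 0.0, 0.0]
contact_force: [-0.1, -1.0, -0.3]
opening: 0.532
finger_force: 20.7
clock: 5.37
tool_pos: [0.6742, -0.173, 0.0353]
eef_rot: [1.0, 0.031, 0.0, 0.0]
contact_force: [0.1, -1.0, -1.1]
opening: 0.532
finger_force: 20.7
clock: 5.62
tool_pos: [0.6738, -0.173, 0.0327]
eef_rot: [1.0, 0.031, -0.0, 0.0]
contact_force: [0.7, 0.6, -1.4]
opening: 0.532
finger_force: 20.7
```

```bash
python3 -m creep '[{"grip":-1,"tx":0,"ty":0,"tz":0.2,"spin":0},{"grip":-1,"tx":0,"ty":0,"tz":0.2,"spin":0},{"grip":-1,"tx":0,"ty":0,"tz":0,"spin":0},{"grip":-1,"tx":0,"ty":0,"tz":0,"spin":0}]'
python3 -m creep '[{"grip":-1,"tx":0,"ty":0,"tz":0.2,"spin":0},{"grip":-1,"tx":0,"ty":0,"tz":0,"spin":0},{"grip":-1,"tx":0,"ty":0,"tz":0,"spin":0}]'
python3 -m creep '[{"grip":-1,"tx":0,"ty":0,"tz":0.2,"spin":0},{"grip":-1,"tx":0,"ty":0,"tz":0,"spin":0},{"grip":-1,"tx":0,"ty":0,"tz":0,"spin":0}]'
```

```text
clock: 5.95
tool_pos: [0.6737, -0.173, 0.0284]
eef_rot: [1.0, 0.031, -0.0, -0.0]
contact_force: [0.2, 0.6, 0.0]
opening: 0.53
finger_force: 20.7
clock: 6.2
tool_pos: [0.6738, -0.173, 0.0266]
eef_rot: [1.0, 0.031, -0.0, -0.0]
contact_force: [0.7, 0.2, -0.1]
opening: 0.533
finger_force: 20.7
clock: 6.45
tool_pos: [0.6739, -0.1731, 0.0247]
eef_rot: [1.0, 0.031, 0.0, 0.0]
contact_force: [-0.2, -0.8, -1.8]
opening: 0.533
finger_force: 20.5
```

```bash
python3 -m creep '[{"grip":-1,"tx":0,"ty":0,"tz":0.1,"spin":0},{"grip":-1,"tx":0,"ty":0,"tz":0,"spin":0},{"grip":-1,"tx":0,"ty":0,"tz":0,"spin":0}]'
python3 -m creep '[{"grip":-1,"tx":0,"ty":0,"tz":0.1,"spin":0},{"grip":-1,"tx":0,"ty":0,"tz":0,"spin":0},{"grip":-1,"tx":0,"ty":0,"tz":0,"spin":0}]'
```

```text
clock: 6.7
tool_pos: [0.674, -0.1731, 0.0245]
eef_rot: [1.0, 0.031, 0.0, 0.0]
contact_force: [-2.3, 0.8, 4.5]
opening: 0.532
finger_force: 18.1
clock: 6.95
tool_pos: [0.6741, -0.1731, 0.0243]
eef_rot: [1.0, 0.031, 0.0, 0.0]
contact_force: [-3.8, 1.2, 10.5]
opening: 0.534
finger_force: 16.4
```

Contact felt at a pile top of about 15.5 mm (yellow). Releasing, lifting and going above the purple pliers.

```bash
python3 -m creep '[{"grip":-0.0,"tx":0,"ty":0,"tz":-0.1,"spin":0},{"grip":0.3,"tx":0,"ty":0,"tz":0,"spin":0},{"grip":0.5,"tx":0,"ty":0,"tz":0,"spin":0},{"grip":0.5,"tx":0,"ty":0,"tz":0,"spin":0},{"grip":0.5,"tx":0,"ty":0,"tz":-1,"spin":0},{"grip":0.5,"tx":0,"ty":0,"tz":-3,"spin":0},{"grip":0.5,"tx":0,"ty":0,"tz":-4,"spin":0},{"grip":0.5,"tx":0,"ty":0,"tz":-4,"spin":0}]'
python3 -m creep '[{"grip":0.5,"tx":0,"ty":0,"tz":-4,"spin":0},{"grip":0.5,"tx":-3.65,"ty":-1.5,"tz":0,"spin":0},{"grip":0.5,"tx":-3.65,"ty":-1.5,"tz":0,"spin":0},{"grip":0.5,"tx":-3.65,"ty":-1.5,"tz":0,"spin":0},{"grip":0.5,"tx":-3.65,"ty":-1.5,"tz":0,"spin":0},{"grip":0.5,"tx":-3.65,"ty":-1.5,"tz":0,"spin":0},{"grip":0.5,"tx":-3.65,"ty":-1.5,"tz":0,"spin":0},{"grip":0.5,"tx":0,"ty":0,"tz":0,"spin":0}]'
cat > pl.py <<'E'
import sys
from h import *
# pliers: pixels 4..20 mm above table near a guess; principal axis + block centre
x,y,name=float(sys.argv[1]),float(sys.argv[2]),sys.argv[3]
t,psi=tool();print(t.round(4),round(psi,2));cal,p,d,W=wrist(name)
m=(W[...,2]>.005)&(W[...,2]<.02)&(d>0)&(np.hypot(W[...,0]-x,W[...,1]-y)<.1)
n,l,st,_=cv2.connectedComponentsWithStats(m.astype(np.uint8));k=1+np.argmax(st[1:,4]);m=l==k
u,v=blob(m);P=ray(cal,u.astype(float),v.astype(float),.010)[:2].T
(c,wh,a)=cv2.minAreaRect((P*1000).astype(np.float32));print("rect",c,wh,a)
H=hsv(p)[v,u];metal=H[:,1]<60
M=P[metal];Hd=P[~metal];ax=M.mean(0)-Hd.mean(0);print("metal",M.mean(0),len(M),"handle",Hd.mean(0))
box=cv2.boxPoints((c,wh,a))/1000;e=[box[1]-box[0],box[2]-box[1]];L=max(e,key=np.linalg.norm);L=L/np.linalg.norm(L)
if L@ax<0:L=-L
s=P@L;N=np.array([-L[1],L[0]]);w=P@N
tip=s.max();print("heading",np.degrees(np.arctan2(L[1],L[0])),"length",tip-s.min())
for q in np.arange(0,.075,.004):
    k=(s<tip-q)&(s>tip-q-.004);print(round(q*1000),"w",round(np.ptp(w[k])*1000,1),"mid",round((w[k].max()+w[k].min())/2*1000,1),end=" | ")
tl=float(sys.argv[4])
k=(s<tip-tl+.006)&(s>tip-tl-.006);mid=(w[k].max()+w[k].min())/2
o=L*(tip-tl)+N*mid;print("\norigin",o.round(4),"rows",np.round(rows(*(o-t[:2]),psi),2))
E
python3 pl.py .4384 -.096 w3 .043
```

```text
clock: 7.62
tool_pos: [0.6731, -0.1729, 0.1446]
eef_rot: [1.0, 0.031, -0.001, -0.0]
contact_force: [0.7, 0.6, 0.2]
opening: 0.753
finger_force: 0.0
clock: 8.28
tool_pos: [0.4371, -0.0945, 0.1833]
eef_rot: [0.999, 0.032, -0.008, -0.001]
contact_force: [-0.8, 1.3, 0.1]
opening: 0.749
finger_force: 0.0
[ 0.4371 -0.0945  0.1833] 3.69
rect (460.83782958984375, -101.47984313964844) (126.74250030517578, 43.901859283447266) 2.915335178375244
metal [ 0.4308367  -0.09731392] 933 handle [ 0.48823353 -0.09863796]
heading -177.08466 length 0.12674255422710512
0 w 9.3 mid 116.7 | 4 w 10.1 mid 117.1 | 8 w 11.0 mid 117.5 | 12 w 11.9 mid 117.9 | 16 w 11.9 mid 117.9 | 20 w 12.8 mid 118.3 | 24 w 13.6 mid 118.7 | 28 w 19.0 mid 118.6 | 32 w 19.8 mid 119.0 | 36 w 18.9 mid 119.4 | 40 w 19.7 mid 119.8 | 44 w 19.6 mid 119.8 | 48 w 19.5 mid 120.5 | 52 w 19.5 mid 120.5 | 56 w 22.0 mid 121.7 | 60 w 25.4 mid 121.7 | 64 w 28.8 mid 122.5 | 68 w 32.2 mid 122.4 | 72 w 34.7 mid 122.8 | 
origin [ 0.4402 -0.0975] rows [0.29 0.33]
```

View pics/w3.png

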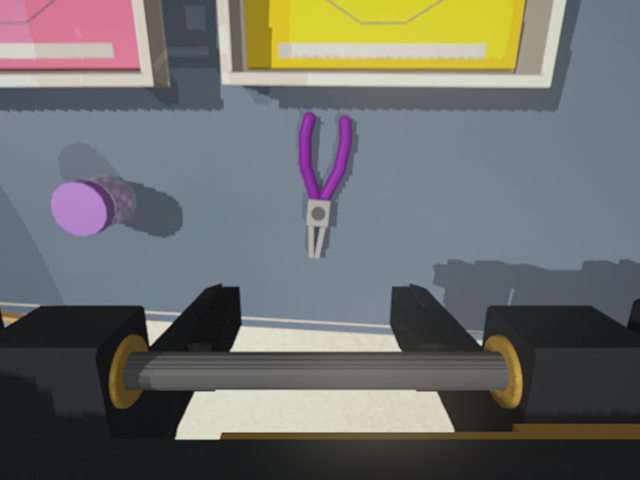

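The wrist view shows the purple pliers with the block at (318,213) and the jaws toward the robot. The axis yaw is about -1.3°. I'll turn, settle and recompute the offset.

```bash
python3 -m creep '[{"grip":0.2,"tx":0,"ty":0,"tz":0,"spin":4.8},{"grip":0.2,"tx":0,"ty":0,"tz":3,"spin":0},{"grip":0.2,"tx":0,"ty":0,"tz":3,"spin":0},{"grip":0.2,"tx":0,"ty":0,"tz":0,"spin":0},{"grip":0.2,"tx":0,"ty":0,"tz":0,"spin":0},{"grip":0.2,"tx":0,"ty":0,"tz":0,"spin":0}]'
python3 pl.py .4384 -.096 w4 .043
```

```text
clock: 8.83
tool_pos: [0.451, -0.0973, 0.1247]
eef_rot: [1.0, -0.011, 0.001, 0.0]
contact_force: [0.6, -0.3, 0.1]
opening: 0.6
finger_force: 0.0
[ 0.451  -0.0973  0.1247] -1.21
rect (460.5333251953125, -98.43096923828125) (44.34604263305664, 125.30705261230469) 88.76309204101562
metal [ 0.43056769 -0.09726111] 1240 handle [ 0.48794392 -0.09889447]
heading 178.76309 length 0.12530706045475015
0 w 9.4 mid 88.0 | 4 w 10.1 mid 87.7 | 8 w 11.6 mid 87.7 | 12 w 11.6 mid 87.7 | 16 w 13.1 mid 87.7 | 20 w 13.8 mid 88.0 | 24 w 14.5 mid 87.7 | 28 w 19.0 mid 87.7 | 32 w 19.7 mid 88.1 | 36 w 19.6 mid 88.1 | 40 w 19.5 mid 88.1 | 44 w 19.5 mid 88.1 | 48 w 19.4 mid 88.1 | 52 w 19.3 mid 88.1 | 56 w 22.1 mid 88.1 | 60 w 25.0 mid 88.1 | 64 w 29.2 mid 88.1 | 68 w 32.0 mid 88.1 | 72 w 35.5 mid 88.5 | 
origin [ 0.4409 -0.0976] rows [-1.01  0.05]
```

```bash
python3 -m creep '[{"grip":0.2,"tx":-1,"ty":0,"tz":3,"spin":0},{"grip":0.2,"tx":0,"ty":0,"tz":3,"spin":0},{"grip":0.2,"tx":0,"ty":0,"tz":3,"spin":0},{"grip":0.2,"tx":0,"ty":0,"tz":2,"spin":0},{"grip":0.2,"tx":0,"ty":0,"tz":0.8,"spin":0},{"grip":0.2,"tx":0,"ty":0,"tz":0.3,"spin":0},{"grip":0.2,"tx":0,"ty":0,"tz":0,"spin":0},{"grip":0.2,"tx":0,"ty":0,"tz":0,"spin":0}]' 25
python3 -m creep '[{"grip":-1,"tx":0,"ty":0,"tz":0,"spin":0},{"grip":-1,"tx":0,"ty":0,"tz":0,"spin":0},{"grip":-1,"tx":0,"ty":0,"tz":0,"spin":0},{"grip":-1,"tx":0,"ty":0,"tz":0,"spin":0},{"grip":-1,"tx":0,"ty":0,"tz":0,"spin":0},{"grip":-1,"tx":0,"ty":0,"tz":0,"spin":0},{"grip":-1,"tx":0,"ty":0,"tz":0,"spin":0},{"grip":-1,"tx":0,"ty":0,"tz":0,"spin":0}]' 25
```

```text
clock: 9.55
tool_pos: [0.4485, -0.099, 0.0115]
eef_rot: [1.0, -0.01, -0.007, -0.001]
contact_force: [0.3, -0.3, -0.3]
opening: 0.599
finger_force: 0.0
clock: 10.22
tool_pos: [0.4477, -0.0991, 0.0114]
eef_rot: [1.0, -0.011, -0.007, -0.001]
contact_force: [-0.1, -1.0, 11.7]
opening: 0.022
finger_force: 5.5
```

```bash
python3 -m creep '[{"grip":0.2,"tx":0,"ty":0,"tz":-0.5,"spin":0},{"grip":0.2,"tx":0,"ty":0,"tz":-1,"spin":0},{"grip":0.2,"tx":0,"ty":0,"tz":-1.5,"spin":0},{"grip":0.2,"tx":0,"ty":0,"tz":-2,"spin":0},{"grip":0.2,"tx":0,"ty":0,"tz":-2,"spin":0},{"grip":0.2,"tx":0,"ty":0,"tz":-2,"spin":0},{"grip":0.2,"tx":0,"ty":0,"tz":0,"spin":0},{"grip":0.2,"tx":0,"ty":0,"tz":0,"spin":0}]' 25
python3 -c "
from plant import r;s=r.get_state();print(s['q'].round(3),s['tool_pos'],s['eef_rot'])"
python3 pl.py .4409 -.0976 w5 .043
```

```text
clock: 10.88
tool_pos: [0.4493, -0.099, 0.1012]
eef_rot: [1.0, -0.011, -0.007, -0.001]
contact_force: [-0.3, -0.2, -0.1]
opening: 0.591
finger_force: 0.0
[ 0.225  0.742 -0.173  2.155  0.413  0.288 -1.894] [ 0.44926775 -0.09904784  0.10119651] [ 0.99991905 -0.01065882 -0.00678724 -0.00148881]
[ 0.4493 -0.099   0.1012] -1.22
rect (460.56439208984375, -100.24260711669922) (44.508663177490234, 125.78904724121094) 88.75508117675781
metal [ 0.43082432 -0.0997579 ] 1465 handle [ 0.488315   -0.10076714]
heading 178.75507 length 0.12578902465094105
0 w 9.3 mid 90.6 | 4 w 10.7 mid 90.6 | 8 w 11.4 mid 90.3 | 12 w 12.0 mid 90.6 | 16 w 12.7 mid 90.3 | 20 w 13.3 mid 90.6 | 24 w 14.0 mid 90.3 | 28 w 19.5 mid 90.3 | 32 w 19.4 mid 90.2 | 36 w 19.3 mid 90.3 | 40 w 19.2 mid 90.3 | 44 w 19.2 mid 90.3 | 48 w 19.1 mid 90.3 | 52 w 19.0 mid 90.3 | 56 w 21.5 mid 90.3 | 60 w 25.4 mid 90.3 | 64 w 29.3 mid 90.3 | 68 w 31.8 mid 90.3 | 72 w 35.0 mid 89.9 | 
origin [ 0.4407 -0.0998] rows [-0.86  0.1 ]
```

```bash
python3 -m creep '[{"grip":0.2,"tx":-0.4,"ty":0.1,"tz":0,"spin":0},{"grip":0.2,"tx":-0.4,"ty":0,"tz":0,"spin":0},{"grip":0.2,"tx":0,"ty":0,"tz":0,"spin":0},{"grip":0.2,"tx":0,"ty":0,"tz":0,"spin":0}]' 25
python3 -m creep '[{"grip":0.2,"tx":0,"ty":0,"tz":1,"spin":0},{"grip":0.2,"tx":0,"ty":0,"tz":1,"spin":0},{"grip":0.2,"tx":0,"ty":0,"tz":1,"spin":0},{"grip":0.2,"tx":0,"ty":0,"tz":1,"spin":0},{"grip":0.2,"tx":0,"ty":0,"tz":0,"spin":0},{"grip":0.2,"tx":0,"ty":0,"tz":0,"spin":0}]' 25
python3 -c "
from plant import r;s=r.get_state();print(s['q'].round(3),s['tool_pos'],s['eef_rot'])"
```

```text
clock: 11.27
tool_pos: [0.4399, -0.0996, 0.1]
eef_rot: [1.0, -0.01, -0.009, -0.001]
contact_force: [0.1, -0.8, 0.5]
opening: 0.6
finger_force: 0.0
clock: 11.77
tool_pos: [0.4398, -0.0994, 0.0602]
eef_rot: [1.0, -0.01, -0.009, -0.001]
contact_force: [-0.1, -0.2, -0.5]
opening: 0.598
finger_force: 0.0
[ 0.178  0.824 -0.093  2.197  0.447  0.155 -1.92 ] [ 0.43976813 -0.09941276  0.06017026] [ 0.99991002 -0.01024337 -0.00853698 -0.00146387]
```

```bash
python3 -m creep '[{"grip":0.2,"tx":0,"ty":0,"tz":1,"spin":0},{"grip":0.2,"tx":0,"ty":0,"tz":1,"spin":0},{"grip":0.2,"tx":0,"ty":0,"tz":1,"spin":0},{"grip":0.2,"tx":0,"ty":0,"tz":1,"spin":0},{"grip":0.2,"tx":0,"ty":0,"tz":0,"spin":0},{"grip":0.2,"tx":0,"ty":0,"tz":0,"spin":0}]' 25
python3 -m creep '[{"grip":0.2,"tx":0,"ty":0,"tz":0.8,"spin":0},{"grip":0.2,"tx":0,"ty":0,"tz":0.8,"spin":0},{"grip":0.2,"tx":0,"ty":0,"tz":0,"spin":0},{"grip":0.2,"tx":0,"ty":0,"tz":0,"spin":0},{"grip":0.2,"tx":0,"ty":0,"tz":0,"spin":0}]' 25
python3 -c "
from plant import r;s=r.get_state();print(s['q'].round(3),s['tool_pos'],s['eef_rot'])"
```

```text
clock: 12.27
tool_pos: [0.4395, -0.0994, 0.0208]
eef_rot: [1.0, -0.01, -0.008, -0.001]
contact_force: [0.4, 0.7, 0.4]
opening: 0.6
finger_force: 0.0
clock: 12.68
tool_pos: [0.4417, -0.1001, 0.0088]
eef_rot: [1.0, -0.011, -0.01, -0.002]
contact_force: [0.1, 0.9, 0.5]
opening: 0.599
finger_force: 0.0
[ 0.148  0.937 -0.042  2.195  0.84   0.044 -2.309] [ 0.44171718 -0.10014534  0.00882276] [ 0.99989383 -0.0107348  -0.00968424 -0.00181724]
```

```bash
python3 -m creep '[{"grip":0.2,"tx":0.3,"ty":0,"tz":0.2,"spin":0},{"grip":0.2,"tx":0,"ty":0,"tz":0.2,"spin":0},{"grip":0.2,"tx":0,"ty":0,"tz":0.2,"spin":0},{"grip":0.2,"tx":0,"ty":0,"tz":0,"spin":0},{"grip":0.2,"tx":0,"ty":0,"tz":0,"spin":0}]' 25
python3 -c "
from plant import r;s=r.get_state();print(s['q'].round(3),s['tool_pos'].round(4),s['eef_rot'].round(4))"
```

```text
clock: 13.1
tool_pos: [0.4446, -0.1, 0.0022]
eef_rot: [1.0, -0.01, -0.01, -0.002]
contact_force: [-0.0, 0.4, 0.5]
opening: 0.601
finger_force: 0.0
[ 0.151  0.952 -0.048  2.186  0.98   0.045 -2.449] [ 0.4446 -0.1     0.0022] [ 0.9999 -0.0103 -0.0099 -0.0019]
```

```bash
python3 -m creep '[{"grip":-1,"tx":0,"ty":0,"tz":0,"spin":0},{"grip":-1,"tx":0,"ty":0,"tz":0,"spin":0},{"grip":-1,"tx":0,"ty":0,"tz":0,"spin":0},{"grip":-1,"tx":0,"ty":0,"tz":0,"spin":0},{"grip":-1,"tx":0,"ty":0,"tz":0,"spin":0},{"grip":-1,"tx":0,"ty":0,"tz":0,"spin":0},{"grip":-1,"tx":0,"ty":0,"tz":0,"spin":0}]' 30
python3 -m creep '[{"grip":-1,"tx":0,"ty":0,"tz":-0.5,"spin":0},{"grip":-1,"tx":0,"ty":0,"tz":-0.5,"spin":0},{"grip":-1,"tx":0,"ty":0,"tz":-1,"spin":0},{"grip":-1,"tx":0,"ty":0,"tz":-2,"spin":0},{"grip":-1,"tx":0,"ty":0,"tz":-2,"spin":0},{"grip":-1,"tx":0,"ty":0,"tz":-2,"spin":0},{"grip":-1,"tx":0,"ty":0,"tz":0,"spin":0}]'
python3 -c "
from plant import r;s=r.get_state();print(s['q'].round(3),s['tool_pos'].round(4),s['eef_rot'].round(4))"
```

```text
clock: 13.68
tool_pos: [0.4445, -0.1, 0.0021]
eef_rot: [1.0, -0.01, -0.01, -0.002]
contact_force: [0.4, 0.1, 0.9]
opening: 0.219
finger_force: 29.8
clock: 14.27
tool_pos: [0.4473, -0.101, 0.0852]
eef_rot: [1.0, -0.011, -0.008, -0.002]
contact_force: [-0.4, -0.5, -1.0]
opening: 0.223
finger_force: 29.8
[ 0.356  0.793 -0.378  2.159  0.842  0.357 -2.323] [ 0.4473 -0.101   0.0852] [ 0.9999 -0.0111 -0.0077 -0.0018]
```

Pliers gripped (opening 19.3 mm, matching the 20 mm block). Lifting and moving over the yellow tub.

```bash
python3 -m creep '[{"grip":-1,"tx":0,"ty":0,"tz":-2.5,"spin":0},{"grip":-1,"tx":0,"ty":0,"tz":-2.5,"spin":0},{"grip":-1,"tx":2.8,"ty":-0.25,"tz":0,"spin":0},{"grip":-1,"tx":2.8,"ty":-0.25,"tz":0,"spin":0},{"grip":-1,"tx":2.8,"ty":-0.25,"tz":0,"spin":0},{"grip":-1,"tx":2.8,"ty":-0.25,"tz":0,"spin":0},{"grip":-1,"tx":2.8,"ty":-0.25,"tz":0,"spin":0},{"grip":-1,"tx":2.8,"ty":-0.25,"tz":0,"spin":0}]'
python3 -m creep '[{"grip":-1,"tx":0,"ty":0,"tz":0,"spin":-4.8},{"grip":-1,"tx":0,"ty":0,"tz":0,"spin":0},{"grip":-1,"tx":0,"ty":0,"tz":0,"spin":0},{"grip":-1,"tx":0,"ty":0,"tz":0,"spin":0}]'
python3 -c "
from plant import r;s=r.get_state();print(s['q'].round(3),s['tool_pos'].round(4),s['eef_rot'].round(4))"
```

```text
clock: 14.93
tool_pos: [0.6158, -0.0895, 0.1282]
eef_rot: [1.0, -0.011, -0.011, -0.002]
contact_force: [0.6, -0.8, -1.0]
opening: 0.221
finger_force: 29.8
clock: 15.27
tool_pos: [0.6139, -0.0896, 0.1283]
eef_rot: [0.999, 0.031, -0.011, -0.002]
contact_force: [-0.4, 0.2, -0.5]
opening: 0.221
finger_force: 29.8
[ 0.393  0.892 -0.603  1.637  0.629  0.84  -1.988] [ 0.6139 -0.0896  0.1283] [ 0.9995  0.0306 -0.0111 -0.002 ]
```

```bash
python3 -m creep '[{"grip":-1,"tx":0,"ty":-1.4,"tz":2,"spin":0},{"grip":-1,"tx":0,"ty":0,"tz":2.5,"spin":0},{"grip":-1,"tx":0,"ty":0,"tz":2.5,"spin":0},{"grip":-1,"tx":0,"ty":0,"tz":2,"spin":0},{"grip":-1,"tx":0,"ty":0,"tz":1,"spin":0},{"grip":-1,"tx":0,"ty":0,"tz":0.2,"spin":0},{"grip":-1,"tx":0,"ty":0,"tz":0,"spin":0},{"grip":-1,"tx":0,"ty":0,"tz":0,"spin":0}]'
python3 -m creep '[{"grip":-1,"tx":0,"ty":0,"tz":0.2,"spin":0},{"grip":-1,"tx":0,"ty":0,"tz":0.2,"spin":0},{"grip":-1,"tx":0,"ty":0,"tz":0,"spin":0},{"grip":-1,"tx":0,"ty":0,"tz":0,"spin":0}]'
python3 -m creep '[{"grip":-1,"tx":0,"ty":0,"tz":0.2,"spin":0},{"grip":-1,"tx":0,"ty":0,"tz":0,"spin":0},{"grip":-1,"tx":0,"ty":0,"tz":0,"spin":0}]'
```

```text
clock: 15.93
tool_pos: [0.6131, -0.0746, 0.028]
eef_rot: [0.999, 0.031, -0.009, -0.002]
contact_force: [0.3, 0.0, -1.0]
opening: 0.223
finger_force: 29.8
clock: 16.27
tool_pos: [0.6124, -0.0748, 0.0232]
eef_rot: [0.999, 0.031, -0.01, -0.002]
contact_force: [0.6, -0.5, -1.0]
opening: 0.223
finger_force: 29.8
clock: 16.52
tool_pos: [0.6121, -0.0747, 0.0207]
eef_rot: [0.999, 0.031, -0.01, -0.002]
contact_force: [0.2, -0.1, -1.4]
opening: 0.222
finger_force: 29.8
```

```bash
python3 -m creep '[{"grip":-1,"tx":0,"ty":0,"tz":0.2,"spin":0},{"grip":-1,"tx":0,"ty":0,"tz":0,"spin":0},{"grip":-1,"tx":0,"ty":0,"tz":0,"spin":0}]'
python3 -m creep '[{"grip":-1,"tx":0,"ty":0,"tz":0.1,"spin":0},{"grip":-1,"tx":0,"ty":0,"tz":0,"spin":0},{"grip":-1,"tx":0,"ty":0,"tz":0,"spin":0}]'
```

```text
clock: 16.77
tool_pos: [0.6121, -0.0746, 0.0187]
eef_rot: [0.999, 0.031, -0.01, -0.002]
contact_force: [0.3, -0.4, -0.6]
opening: 0.22
finger_force: 29.8
clock: 17.02
tool_pos: [0.6122, -0.0746, 0.0179]
eef_rot: [0.999, 0.032, -0.01, -0.002]
contact_force: [0.1, -1.0, -0.4]
opening: 0.223
finger_force: 29.8
```

```bash
python3 -m creep '[{"grip":-1,"tx":0,"ty":0,"tz":0.1,"spin":0},{"grip":-1,"tx":0,"ty":0,"tz":0,"spin":0},{"grip":-1,"tx":0,"ty":0,"tz":0,"spin":0}]'
python3 -m creep '[{"grip":-1,"tx":0,"ty":0,"tz":0.1,"spin":0},{"grip":-1,"tx":0,"ty":0,"tz":0,"spin":0},{"grip":-1,"tx":0,"ty":0,"tz":0,"spin":0}]'
```

```text
clock: 17.27
tool_pos: [0.6123, -0.0746, 0.0178]
eef_rot: [0.999, 0.031, -0.01, -0.002]
contact_force: [-2.2, -0.2, 6.9]
opening: 0.221
finger_force: 29.8
clock: 17.52
tool_pos: [0.6123, -0.0746, 0.0177]
eef_rot: [0.999, 0.031, -0.01, -0.002]
contact_force: [-4.5, 0.1, 14.1]
opening: 0.222
finger_force: 29.8
```

```bash
python3 -m creep '[{"grip":-0.3,"tx":0,"ty":0,"tz":-0.1,"spin":0},{"grip":-0.1,"tx":0,"ty":0,"tz":0,"spin":0},{"grip":-0.1,"tx":0,"ty":0,"tz":0,"spin":0},{"grip":-0.1,"tx":0,"ty":0,"tz":0,"spin":0},{"grip":-0.1,"tx":0,"ty":0,"tz":-1,"spin":0},{"grip":0.5,"tx":0,"ty":0,"tz":-4,"spin":0},{"grip":0.7,"tx":0,"ty":0,"tz":-4,"spin":0},{"grip":0.7,"tx":0,"ty":0,"tz":-4,"spin":0}]'
python3 -m creep '[{"grip":0.7,"tx":-2.2,"ty":-2.5,"tz":-1,"spin":0},{"grip":0.7,"tx":-2.2,"ty":-2.5,"tz":0,"spin":0},{"grip":0.7,"tx":-2.2,"ty":-2.5,"tz":0,"spin":0},{"grip":0.7,"tx":-2.2,"ty":-2.5,"tz":0,"spin":0},{"grip":0.7,"tx":-2.2,"ty":-2.5,"tz":0,"spin":0},{"grip":0.7,"tx":-2.2,"ty":-2.5,"tz":0,"spin":0},{"grip":0.7,"tx":-2.0,"ty":-2.5,"tz":0,"spin":0},{"grip":0.7,"tx":0,"ty":0,"tz":0,"spin":0}]'
python3 -m creep '[{"grip":0.7,"tx":0,"ty":0,"tz":0,"spin":0},{"grip":0.7,"tx":0,"ty":0,"tz":0,"spin":0},{"grip":0.7,"tx":0,"ty":0,"tz":0,"spin":0}]'
python3 c.py .438 .0925 .05 w6
python3 -c "
from plant import r;s=r.get_state();print(s['q'].round(3),s['eef_rot'].round(4))"
```

```text
clock: 18.18
tool_pos: [0.6142, -0.0749, 0.1483]
eef_rot: [0.999, 0.032, -0.011, -0.003]
contact_force: [1.0, -0.2, 0.4]
opening: 0.65
finger_force: 0.0
clock: 18.85
tool_pos: [0.4481, 0.0953, 0.162]
eef_rot: [0.999, 0.037, -0.011, -0.004]
contact_force: [0.2, -0.2, 0.3]
opening: 0.851
finger_force: 0.0
clock: 19.1
tool_pos: [0.4533, 0.0888, 0.1608]
eef_rot: [0.999, 0.03, -0.01, -0.002]
contact_force: [0.2, 0.0, 1.1]
opening: 0.853
finger_force: 0.0
[0.4533 0.0888 0.1608] 3.47
2589 z 0.0489 circle (439.908935546875, 90.43050384521484) 22.320894241333008 mean [0.4402 0.0906]
rows tx,ty [-1.33 -0.24]
[ 0.068  0.673 -0.565  2.094  0.644  0.569 -2.473] [ 0.9995  0.0301 -0.0097 -0.0021]
```

View pics/w6.png

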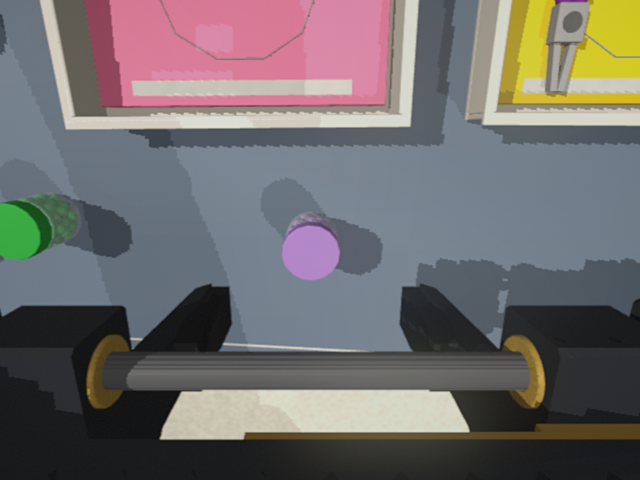

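The lilac jar's lid is at (311,251), 44.6 mm across, and nothing is near the fingers. q7 is close to its limit, so I'll spin +20° (the jar is round) while approaching.

```bash
python3 -m creep '[{"grip":0.7,"tx":-1.1,"ty":-0.2,"tz":0,"spin":0},{"grip":0.7,"tx":0,"ty":0,"tz":0,"spin":6.7},{"grip":0.7,"tx":0,"ty":0,"tz":0,"spin":6.7},{"grip":0.7,"tx":0,"ty":0,"tz":0,"spin":6.7},{"grip":0.7,"tx":0,"ty":0,"tz":2,"spin":0},{"grip":0.7,"tx":0,"ty":0,"tz":2,"spin":0},{"grip":0.7,"tx":0,"ty":0,"tz":0,"spin":0},{"grip":0.7,"tx":0,"ty":0,"tz":0,"spin":0}]' 20
python3 -c "
from plant import r;s=r.get_state();print(s['q'].round(3),s['tool_pos'].round(4),s['eef_rot'].round(4))"
```

```text
clock: 19.82
tool_pos: [0.4402, 0.0906, 0.1205]
eef_rot: [0.99, -0.144, -0.011, 0.0]
contact_force: [-1.3, -0.5, 1.0]
opening: 0.85
finger_force: 0.0
[-0.143  0.702 -0.249  2.166  0.461  0.342 -2.634] [0.4402 0.0906 0.1205] [ 9.895e-01 -1.439e-01 -1.110e-02  1.000e-04]
```

```bash
python3 -m creep '[{"grip":0.7,"tx":0,"ty":0,"tz":0,"spin":-6.7},{"grip":0.7,"tx":0,"ty":0,"tz":0,"spin":-6.7},{"grip":0.7,"tx":0,"ty":0,"tz":0,"spin":-6.7},{"grip":0.7,"tx":0,"ty":0,"tz":0,"spin":-6.7},{"grip":0.7,"tx":0,"ty":0,"tz":0,"spin":-6.7},{"grip":0.7,"tx":0,"ty":0,"tz":0,"spin":0},{"grip":0.7,"tx":0,"ty":0,"tz":0,"spin":0}]' 20
python3 -c "
from plant import r;s=r.get_state();print(s['q'].round(3),s['tool_pos'].round(4),s['eef_rot'].round(4))"
```

```text
clock: 20.4
tool_pos: [0.4411, 0.091, 0.1217]
eef_rot: [0.989, 0.146, -0.009, -0.004]
contact_force: [-0.0, 0.3, 0.2]
opening: 0.843
finger_force: 0.0
[-0.048  0.715 -0.401  2.161  0.673  0.404 -2.272] [0.4411 0.091  0.1217] [ 0.9893  0.1456 -0.0089 -0.0037]
```

Good, q7 is now -2.27. Lowering over the jar.

```bash
python3 -m creep '[{"grip":0.7,"tx":0,"ty":0,"tz":2,"spin":0},{"grip":0.7,"tx":0,"ty":0,"tz":2,"spin":0},{"grip":0.7,"tx":0,"ty":0,"tz":2,"spin":0},{"grip":0.7,"tx":0,"ty":0,"tz":1.5,"spin":0},{"grip":0.7,"tx":0,"ty":0,"tz":1.5,"spin":0},{"grip":0.7,"tx":0,"ty":0,"tz":1,"spin":0},{"grip":0.7,"tx":0,"ty":0,"tz":0,"spin":0},{"grip":0.7,"tx":0,"ty":0,"tz":0,"spin":0}]' 20
python3 -c "
from plant import r;s=r.get_state();print(s['q'].round(3),s['tool_pos'].round(4),s['eef_rot'].round(4))"
```

```text
clock: 21.07
tool_pos: [0.4386, 0.0917, 0.021]
eef_rot: [0.989, 0.147, -0.01, -0.003]
contact_force: [0.1, 0.7, 0.7]
opening: 0.853
finger_force: 0.0
[-0.257  0.91  -0.074  2.209  0.87   0.065 -2.448] [0.4386 0.0917 0.021 ] [ 0.9891  0.1471 -0.0097 -0.003 ]
```

```bash
python3 -m creep '[{"grip":-1,"tx":0,"ty":0,"tz":0,"spin":0},{"grip":-1,"tx":0,"ty":0,"tz":0,"spin":0},{"grip":-1,"tx":0,"ty":0,"tz":0,"spin":0},{"grip":-1,"tx":0,"ty":0,"tz":0,"spin":0},{"grip":-1,"tx":0,"ty":0,"tz":0,"spin":0},{"grip":-1,"tx":0,"ty":0,"tz":0,"spin":0},{"grip":-1,"tx":0,"ty":0,"tz":0,"spin":0},{"grip":-1,"tx":0,"ty":0,"tz":0,"spin":0}]' 20
python3 -m creep '[{"grip":-1,"tx":0,"ty":0,"tz":-0.5,"spin":0},{"grip":-1,"tx":0,"ty":0,"tz":-1.5,"spin":0},{"grip":-1,"tx":0,"ty":0,"tz":-2,"spin":0},{"grip":-1,"tx":0,"ty":0,"tz":-2.5,"spin":0},{"grip":-1,"tx":0,"ty":0,"tz":-2.5,"spin":0},{"grip":-1,"tx":0,"ty":0,"tz":-2.5,"spin":0},{"grip":-1,"tx":0,"ty":0,"tz":-2,"spin":0},{"grip":-1,"tx":0,"ty":0,"tz":-0.5,"spin":0}]'
```

```text
clock: 21.73
tool_pos: [0.4386, 0.0917, 0.0214]
eef_rot: [0.989, 0.148, -0.009, -0.003]
contact_force: [-0.2, -0.6, 5.2]
opening: 0.498
finger_force: 20.0
clock: 22.4
tool_pos: [0.4422, 0.0913, 0.1635]
eef_rot: [0.989, 0.148, -0.008, -0.004]
contact_force: [1.0, -0.4, -1.1]
opening: 0.495
finger_force: 20.0
```

```bash
python3 -m creep '[{"grip":-1,"tx":2,"ty":0,"tz":0,"spin":0},{"grip":-1,"tx":0,"ty":0,"tz":0,"spin":6.7},{"grip":-1,"tx":0,"ty":0,"tz":0,"spin":6.7},{"grip":-1,"tx":1.4,"ty":3.1,"tz":0,"spin":0},{"grip":-1,"tx":1.4,"ty":3.1,"tz":0,"spin":0},{"grip":-1,"tx":1.4,"ty":3.1,"tz":0,"spin":0},{"grip":-1,"tx":1.4,"ty":3.1,"tz":0,"spin":0},{"grip":-1,"tx":1.4,"ty":3.1,"tz":0,"spin":0}]'
python3 -m creep '[{"grip":-1,"tx":1.3,"ty":3.1,"tz":0,"spin":0},{"grip":-1,"tx":1.3,"ty":3.1,"tz":0,"spin":0},{"grip":-1,"tx":1.3,"ty":3.1,"tz":0,"spin":0},{"grip":-1,"tx":1.3,"ty":3.1,"tz":0,"spin":0},{"grip":-1,"tx":0,"ty":0,"tz":0,"spin":0},{"grip":-1,"tx":0,"ty":0,"tz":0,"spin":0},{"grip":-1,"tx":0,"ty":0,"tz":0,"spin":0},{"grip":-1,"tx":0,"ty":0,"tz":0,"spin":0}]'
python3 -c "
from h import *
t,p=tool();print(t,p,rows(.5984-t[0],-.1783-t[1],p),r.get_state()['q'].round(2))"
```

```text
clock: 23.07
tool_pos: [0.5396, -0.0551, 0.1573]
eef_rot: [0.999, 0.032, -0.011, -0.002]
contact_force: [0.6, 0.6, -1.5]
opening: 0.496
finger_force: 20.0
clock: 23.73
tool_pos: [0.5988, -0.1716, 0.1562]
eef_rot: [0.999, 0.033, -0.011, -0.003]
contact_force: [0.4, 0.4, -1.3]
opening: 0.494
finger_force: 20.0
[ 0.59882247 -0.17161651  0.15617094] 3.768754460734249 (np.float64(-0.08608553393763757), np.float64(0.6641264491542465)) [ 0.5   0.84 -0.55  1.61  0.54  0.86 -1.77]
```

```bash
python3 -m creep '[{"grip":-1,"tx":0.1,"ty":0.7,"tz":2,"spin":0},{"grip":-1,"tx":0,"ty":0,"tz":2.5,"spin":0},{"grip":-1,"tx":0,"ty":0,"tz":2.5,"spin":0},{"grip":-1,"tx":0,"ty":0,"tz":2,"spin":0},{"grip":-1,"tx":0,"ty":0,"tz":1.3,"spin":0},{"grip":-1,"tx":0,"ty":0,"tz":0.7,"spin":0},{"grip":-1,"tx":0,"ty":0,"tz":0,"spin":0},{"grip":-1,"tx":0,"ty":0,"tz":0,"spin":0}]'
python3 -m creep '[{"grip":-1,"tx":0,"ty":0,"tz":0.2,"spin":0},{"grip":-1,"tx":0,"ty":0,"tz":0.2,"spin":0},{"grip":-1,"tx":0,"ty":0,"tz":0,"spin":0},{"grip":-1,"tx":0,"ty":0,"tz":0,"spin":0}]'
python3 -m creep '[{"grip":-1,"tx":0,"ty":0,"tz":0.2,"spin":0},{"grip":-1,"tx":0,"ty":0,"tz":0,"spin":0},{"grip":-1,"tx":0,"ty":0,"tz":0,"spin":0}]'
```

```text
clock: 24.4
tool_pos: [0.5993, -0.1796, 0.0473]
eef_rot: [0.999, 0.032, -0.01, -0.002]
contact_force: [0.5, -0.5, -0.3]
opening: 0.492
finger_force: 20.0
clock: 24.73
tool_pos: [0.599, -0.1803, 0.0432]
eef_rot: [0.999, 0.031, -0.01, -0.002]
contact_force: [0.4, -0.2, -0.9]
opening: 0.493
finger_force: 20.0
clock: 24.98
tool_pos: [0.5986, -0.1802, 0.0406]
eef_rot: [0.999, 0.031, -0.01, -0.002]
contact_force: [-0.2, 1.0, -0.7]
opening: 0.494
finger_force: 20.0
```

```bash
python3 -m creep '[{"grip":-1,"tx":0,"ty":0,"tz":0.2,"spin":0},{"grip":-1,"tx":0,"ty":0,"tz":0,"spin":0},{"grip":-1,"tx":0,"ty":0,"tz":0,"spin":0}]'
python3 -m creep '[{"grip":-1,"tx":0,"ty":0,"tz":0.2,"spin":0},{"grip":-1,"tx":0,"ty":0,"tz":0,"spin":0},{"grip":-1,"tx":0,"ty":0,"tz":0,"spin":0}]'
python3 -m creep '[{"grip":-1,"tx":0,"ty":0,"tz":0.1,"spin":0},{"grip":-1,"tx":0,"ty":0,"tz":0,"spin":0},{"grip":-1,"tx":0,"ty":0,"tz":0,"spin":0}]'
```

```text
clock: 25.23
tool_pos: [0.5985, -0.1802, 0.0385]
eef_rot: [0.999, 0.031, -0.01, -0.002]
contact_force: [-0.1, 0.1, 0.6]
opening: 0.493
finger_force: 20.0
clock: 25.48
tool_pos: [0.5989, -0.1803, 0.037]
eef_rot: [0.999, 0.031, -0.01, -0.002]
contact_force: [-0.0, -0.7, 2.2]
opening: 0.489
finger_force: 20.0
clock: 25.73
tool_pos: [0.5989, -0.1803, 0.037]
eef_rot: [0.999, 0.031, -0.01, -0.002]
contact_force: [-1.8, -1.1, 9.7]
opening: 0.493
finger_force: 20.0
```

```bash
python3 -m creep '[{"grip":0.2,"tx":0,"ty":0,"tz":-0.1,"spin":0},{"grip":0.4,"tx":0,"ty":0,"tz":0,"spin":0},{"grip":0.4,"tx":0,"ty":0,"tz":0,"spin":0},{"grip":0.4,"tx":0,"ty":0,"tz":0,"spin":0},{"grip":0.4,"tx":0,"ty":0,"tz":-1,"spin":0},{"grip":0.4,"tx":0,"ty":0,"tz":-3.5,"spin":0},{"grip":0.4,"tx":0,"ty":0,"tz":-4,"spin":0},{"grip":0.4,"tx":0,"ty":0,"tz":-4,"spin":0}]'
python3 -m creep '[{"grip":0.2,"tx":-0.27,"ty":3.3,"tz":0,"spin":0},{"grip":0.2,"tx":-0.27,"ty":3.3,"tz":0,"spin":0},{"grip":0.2,"tx":-0.27,"ty":3.3,"tz":0,"spin":0},{"grip":0.2,"tx":-0.27,"ty":3.3,"tz":0,"spin":0},{"grip":0.2,"tx":-0.27,"ty":3.3,"tz":0,"spin":0},{"grip":0.2,"tx":-0.27,"ty":3.3,"tz":0,"spin":0},{"grip":0.2,"tx":0,"ty":0,"tz":0,"spin":-5},{"grip":0.2,"tx":0,"ty":0,"tz":0,"spin":-5}]'
python3 -m creep '[{"grip":0.2,"tx":0,"ty":0,"tz":0,"spin":-6},{"grip":0.2,"tx":0,"ty":0,"tz":0,"spin":0},{"grip":0.2,"tx":0,"ty":0,"tz":0,"spin":0},{"grip":0.2,"tx":0,"ty":0,"tz":0,"spin":0}]'
python3 pl.py .59 -.382 w7 .039;python3 -c "
from plant import r;s=r.get_state();print(s['q'].round(3),s['eef_rot'].round(4))"
```

```text
clock: 26.4
tool_pos: [0.6005, -0.1803, 0.163]
eef_rot: [0.999, 0.032, -0.011, -0.003]
contact_force: [0.9, -0.5, -0.2]
opening: 0.696
finger_force: 0.0
clock: 27.07
tool_pos: [0.5961, -0.383, 0.161]
eef_rot: [0.993, 0.118, -0.01, -0.002]
contact_force: [-0.3, 0.3, 0.3]
opening: 0.606
finger_force: 0.0
clock: 27.4
tool_pos: [0.5974, -0.3792, 0.1612]
eef_rot: [0.986, 0.169, -0.01, -0.004]
contact_force: [0.6, 0.8, 0.1]
opening: 0.597
finger_force: 0.0
[ 0.5974 -0.3792  0.1612] 19.48
rect (596.366455078125, -379.2615051269531) (123.58128356933594, 44.29297637939453) 19.4765682220459
metal [ 0.56595393 -0.39156405] 1108 handle [ 0.62114264 -0.37086546]
heading -160.52339 length 0.12358132350703499
0 w 8.8 mid 558.6 | 4 w 11.5 mid 558.2 | 8 w 14.9 mid 558.2 | 12 w 16.7 mid 558.2 | 16 w 18.3 mid 558.1 | 20 w 19.1 mid 557.7 | 24 w 19.1 mid 557.7 | 28 w 19.9 mid 558.1 | 32 w 18.9 mid 557.7 | 36 w 18.9 mid 557.7 | 40 w 18.8 mid 557.7 | 44 w 19.5 mid 557.3 | 48 w 19.5 mid 557.3 | 52 w 21.1 mid 557.3 | 56 w 24.3 mid 557.3 | 60 w 27.6 mid 557.2 | 64 w 30.0 mid 556.8 | 68 w 33.2 mid 556.8 | 72 w 36.4 mid 556.8 | 
origin [ 0.5753 -0.3881] rows [-2.38  0.1 ]
[ 0.787  0.961 -0.642  1.315  0.596  1.079 -1.169] [ 0.9855  0.1694 -0.0096 -0.0036]
```

View pics/w7.png

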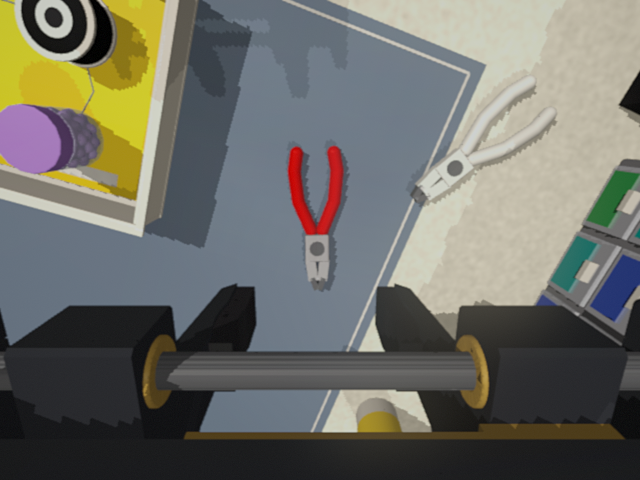

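The red-handled cutters have their block at (317,249) and are aligned with the fingers. The white decoy at (455,168) is clear of them, and the reel and jar are standing in the yellow tub. Lowering onto the cutters.

```bash
python3 -m creep '[{"grip":0.2,"tx":-2.1,"ty":0.1,"tz":0,"spin":0},{"grip":0.2,"tx":0,"ty":0,"tz":3,"spin":0},{"grip":0.2,"tx":0,"ty":0,"tz":3.5,"spin":0},{"grip":0.2,"tx":0,"ty":0,"tz":3.5,"spin":0},{"grip":0.2,"tx":0,"ty":0,"tz":3,"spin":0},{"grip":0.2,"tx":0,"ty":0,"tz":1.5,"spin":0},{"grip":0.2,"tx":0,"ty":0,"tz":0,"spin":0},{"grip":0.2,"tx":0,"ty":0,"tz":0,"spin":0}]' 30
python3 -m creep '[{"grip":0.2,"tx":0,"ty":0,"tz":0.6,"spin":0},{"grip":0.2,"tx":0,"ty":0,"tz":0.4,"spin":0},{"grip":0.2,"tx":0,"ty":0,"tz":0,"spin":0},{"grip":0.2,"tx":0,"ty":0,"tz":0,"spin":0}]'
```

```text
clock: 28.12
tool_pos: [0.5755, -0.3865, 0.0167]
eef_rot: [0.985, 0.17, -0.009, -0.004]
contact_force: [0.2, -0.2, 1.6]
opening: 0.597
finger_force: 0.0
clock: 28.45
tool_pos: [0.5752, -0.3869, 0.0072]
eef_rot: [0.985, 0.17, -0.009, -0.003]
contact_force: [-0.3, -0.0, -0.2]
opening: 0.599
finger_force: 0.0
```

```bash
python3 -m creep '[{"grip":0.2,"tx":0,"ty":0,"tz":0.4,"spin":0},{"grip":0.2,"tx":0,"ty":0,"tz":0,"spin":0},{"grip":-1,"tx":0,"ty":0,"tz":0,"spin":0},{"grip":-1,"tx":0,"ty":0,"tz":0,"spin":0},{"grip":-1,"tx":0,"ty":0,"tz":0,"spin":0},{"grip":-1,"tx":0,"ty":0,"tz":0,"spin":0},{"grip":-1,"tx":0,"ty":0,"tz":0,"spin":0},{"grip":-1,"tx":0,"ty":0,"tz":0,"spin":0}]' 30
python3 -m creep '[{"grip":-1,"tx":0,"ty":0,"tz":0,"spin":0},{"grip":-1,"tx":0,"ty":0,"tz":-0.5,"spin":0},{"grip":-1,"tx":0,"ty":0,"tz":-2,"spin":0},{"grip":-1,"tx":0,"ty":0,"tz":-3,"spin":0},{"grip":-1,"tx":0,"ty":0,"tz":-4,"spin":0},{"grip":-1,"tx":0,"ty":0,"tz":-4,"spin":0},{"grip":-1,"tx":0,"ty":0,"tz":-2,"spin":0},{"grip":-1,"tx":0,"ty":0,"tz":0,"spin":0}]'
```

```text
clock: 29.12
tool_pos: [0.5748, -0.3867, 0.0024]
eef_rot: [0.985, 0.17, -0.009, -0.004]
contact_force: [0.4, -0.8, 0.5]
opening: 0.222
finger_force: 29.9
clock: 29.78
tool_pos: [0.5815, -0.3882, 0.1639]
eef_rot: [0.985, 0.17, -0.005, -0.001]
contact_force: [0.4, -0.6, -0.1]
opening: 0.22
finger_force: 29.9
```

```bash
python3 -m creep '[{"grip":-1,"tx":0,"ty":0,"tz":0,"spin":5.2},{"grip":-1,"tx":0,"ty":0,"tz":0,"spin":5.2},{"grip":-1,"tx":0,"ty":0,"tz":0,"spin":5.2},{"grip":-1,"tx":0.4,"ty":-3.6,"tz":0,"spin":0},{"grip":-1,"tx":0.4,"ty":-3.6,"tz":0,"spin":0},{"grip":-1,"tx":0.4,"ty":-3.6,"tz":0,"spin":0},{"grip":-1,"tx":0.4,"ty":-3.6,"tz":0,"spin":0},{"grip":-1,"tx":0.4,"ty":-3.6,"tz":0,"spin":0}]'
python3 -m creep '[{"grip":-1,"tx":0.4,"ty":-3.6,"tz":0,"spin":0},{"grip":-1,"tx":0.4,"ty":-3.6,"tz":0,"spin":0},{"grip":-1,"tx":0.4,"ty":-3.6,"tz":0,"spin":0},{"grip":-1,"tx":0.4,"ty":-3.6,"tz":0,"spin":0},{"grip":-1,"tx":0.4,"ty":-3.6,"tz":0,"spin":0},{"grip":-1,"tx":0.4,"ty":-3.6,"tz":0,"spin":0},{"grip":-1,"tx":0.4,"ty":-3.6,"tz":0,"spin":0},{"grip":-1,"tx":0.2,"ty":-3.6,"tz":0,"spin":0}]'
python3 -m creep '[{"grip":-1,"tx":0,"ty":0,"tz":0,"spin":0},{"grip":-1,"tx":0,"ty":0,"tz":0,"spin":0},{"grip":-1,"tx":0,"ty":0,"tz":0,"spin":0}]'
python3 -c "
from h import *
t,p=tool();print(t,p,rows(.5973-t[0],.0987-t[1],p),r.get_state()['q'].round(2),r.get_state()['eef_rot'].round(4))"
```

```text
clock: 30.45
tool_pos: [0.5842, -0.2047, 0.157]
eef_rot: [0.999, 0.035, -0.011, -0.003]
contact_force: [-0.3, -0.9, -0.2]
opening: 0.224
finger_force: 29.9
clock: 31.12
tool_pos: [0.5945, 0.0845, 0.158]
eef_rot: [0.999, 0.035, -0.011, -0.002]
contact_force: [0.1, 0.3, -0.6]
opening: 0.221
finger_force: 29.9
clock: 31.37
tool_pos: [0.5945, 0.0821, 0.158]
eef_rot: [0.999, 0.035, -0.011, -0.002]
contact_force: [0.3, -0.6, -1.0]
opening: 0.228
finger_force: 29.9
[0.59448235 0.08208014 0.15804963] 4.00911177261147 (np.float64(0.3972736734563066), np.float64(-1.638219843938412)) [ 0.08  0.81 -0.52  1.69  0.51  0.81 -2.18] [ 0.9993  0.035  -0.0108 -0.0015]
```

```bash
python3 -m creep '[{"grip":-1,"tx":0.5,"ty":-1.6,"tz":2,"spin":0},{"grip":-1,"tx":0,"ty":0,"tz":3,"spin":0},{"grip":-1,"tx":0,"ty":0,"tz":3,"spin":0},{"grip":-1,"tx":0,"ty":0,"tz":2.5,"spin":0},{"grip":-1,"tx":0,"ty":0,"tz":1.5,"spin":0},{"grip":-1,"tx":0,"ty":0,"tz":0.6,"spin":0},{"grip":-1,"tx":0,"ty":0,"tz":0,"spin":0},{"grip":-1,"tx":0,"ty":0,"tz":0,"spin":0}]'
python3 -m creep '[{"grip":-1,"tx":0,"ty":0,"tz":0.2,"spin":0},{"grip":-1,"tx":0,"ty":0,"tz":0.2,"spin":0},{"grip":-1,"tx":0,"ty":0,"tz":0,"spin":0},{"grip":-1,"tx":0,"ty":0,"tz":0,"spin":0}]'
python3 -m creep '[{"grip":-1,"tx":0,"ty":0,"tz":0.2,"spin":0},{"grip":-1,"tx":0,"ty":0,"tz":0,"spin":0},{"grip":-1,"tx":0,"ty":0,"tz":0,"spin":0}]'
```

```text
clock: 32.03
tool_pos: [0.5968, 0.0987, 0.0332]
eef_rot: [0.999, 0.034, -0.01, -0.002]
contact_force: [0.9, -0.3, -0.9]
opening: 0.219
finger_force: 29.9
clock: 32.37
tool_pos: [0.5966, 0.0999, 0.0294]
eef_rot: [0.999, 0.035, -0.01, -0.002]
contact_force: [-0.2, 0.6, -0.2]
opening: 0.224
finger_force: 29.9
clock: 32.62
tool_pos: [0.5962, 0.0999, 0.0268]
eef_rot: [0.999, 0.035, -0.01, -0.002]
contact_force: [0.1, -0.7, -1.4]
opening: 0.219
finger_force: 29.9
```

```bash
python3 -m creep '[{"grip":-1,"tx":0,"ty":0,"tz":0.2,"spin":0},{"grip":-1,"tx":0,"ty":0,"tz":0,"spin":0},{"grip":-1,"tx":0,"ty":0,"tz":0,"spin":0}]'
python3 -m creep '[{"grip":-1,"tx":0,"ty":0,"tz":0.2,"spin":0},{"grip":-1,"tx":0,"ty":0,"tz":0,"spin":0},{"grip":-1,"tx":0,"ty":0,"tz":0,"spin":0}]'
python3 -m creep '[{"grip":-1,"tx":0,"ty":0,"tz":0.1,"spin":0},{"grip":-1,"tx":0,"ty":0,"tz":0,"spin":0},{"grip":-1,"tx":0,"ty":0,"tz":0,"spin":0}]'
```

```text
clock: 32.87
tool_pos: [0.5961, 0.0999, 0.0247]
eef_rot: [0.999, 0.035, -0.01, -0.002]
contact_force: [0.7, 0.0, -1.1]
opening: 0.225
finger_force: 29.9
clock: 33.12
tool_pos: [0.5961, 0.0999, 0.0227]
eef_rot: [0.999, 0.035, -0.01, -0.002]
contact_force: [-1.1, -0.3, -0.4]
opening: 0.223
finger_force: 29.9
clock: 33.37
tool_pos: [0.5962, 0.1, 0.0218]
eef_rot: [0.999, 0.035, -0.01, -0.002]
contact_force: [0.5, 0.6, -1.2]
opening: 0.219
finger_force: 29.9
```

```bash
python3 -m creep '[{"grip":-1,"tx":0,"ty":0,"tz":0.1,"spin":0},{"grip":-1,"tx":0,"ty":0,"tz":0,"spin":0},{"grip":-1,"tx":0,"ty":0,"tz":0,"spin":0}]'
python3 -m creep '[{"grip":-1,"tx":0,"ty":0,"tz":0.1,"spin":0},{"grip":-1,"tx":0,"ty":0,"tz":0,"spin":0},{"grip":-1,"tx":0,"ty":0,"tz":0,"spin":0}]'
```

```text
clock: 33.62
tool_pos: [0.5963, 0.1, 0.0216]
eef_rot: [0.999, 0.035, -0.01, -0.002]
contact_force: [-1.1, 0.4, 5.4]
opening: 0.22
finger_force: 29.9
clock: 33.87
tool_pos: [0.5963, 0.1, 0.0215]
eef_rot: [0.999, 0.035, -0.01, -0.002]
contact_force: [-2.6, -1.3, 12.6]
opening: 0.219
finger_force: 30.0
```

```bash
python3 -m creep '[{"grip":-0.3,"tx":0,"ty":0,"tz":-0.1,"spin":0},{"grip":-0.1,"tx":0,"ty":0,"tz":0,"spin":0},{"grip":-0.1,"tx":0,"ty":0,"tz":0,"spin":0},{"grip":-0.1,"tx":0,"ty":0,"tz":0,"spin":0},{"grip":-0.1,"tx":0,"ty":0,"tz":-1,"spin":0},{"grip":0.5,"tx":0,"ty":0,"tz":-4,"spin":0},{"grip":0.8,"tx":0,"ty":0,"tz":-4,"spin":0},{"grip":0.8,"tx":0,"ty":0,"tz":-4,"spin":0}]'
python3 -m creep '[{"grip":0.8,"tx":0.25,"ty":-3.4,"tz":-2,"spin":0},{"grip":0.8,"tx":0.25,"ty":-3.4,"tz":0,"spin":0},{"grip":0.8,"tx":0.25,"ty":-3.4,"tz":0,"spin":0},{"grip":0.8,"tx":0.25,"ty":-3.4,"tz":0,"spin":0},{"grip":0.8,"tx":0,"ty":0,"tz":0,"spin":-5.5},{"grip":0.8,"tx":0,"ty":0,"tz":0,"spin":-5.5},{"grip":0.8,"tx":0,"ty":0,"tz":0,"spin":-5.5}]'
python3 -m creep '[{"grip":0.8,"tx":-1,"ty":-3.3,"tz":0,"spin":0},{"grip":0.8,"tx":-1,"ty":-3.3,"tz":0,"spin":0},{"grip":0.8,"tx":-1,"ty":-3.3,"tz":0,"spin":0},{"grip":0.8,"tx":-1,"ty":-3.3,"tz":0,"spin":0},{"grip":0.8,"tx":0,"ty":0,"tz":0,"spin":0},{"grip":0.8,"tx":0,"ty":0,"tz":0,"spin":0},{"grip":0.8,"tx":0,"ty":0,"tz":0,"spin":0}]'
python3 c.py .594 .3795 .028 w8
python3 -c "
from plant import r;s=r.get_state();print(s['q'].round(3),s['eef_rot'].round(4))"
```

```text
clock: 34.53
tool_pos: [0.5981, 0.0994, 0.1524]
eef_rot: [0.999, 0.035, -0.011, -0.002]
contact_force: [0.1, 0.5, 0.5]
opening: 0.655
finger_force: 0.0
clock: 35.12
tool_pos: [0.5993, 0.2368, 0.1719]
eef_rot: [0.983, 0.181, -0.009, -0.004]
contact_force: [0.5, -0.3, 0.1]
opening: 0.902
finger_force: 0.0
clock: 35.7
tool_pos: [0.5164, 0.3447, 0.1737]
eef_rot: [0.984, 0.178, -0.009, -0.003]
contact_force: [-0.0, -0.0, -0.4]
opening: 0.897
finger_force: 0.0
[0.5164 0.3447 0.1737] 20.5
3567 z 0.0274 circle (591.248779296875, 376.86773681640625) 24.899126052856445 mean [0.5917 0.377 ]
rows tx,ty [ 8.14 -0.39]
[-0.343  0.82  -0.579  1.613  0.524  0.881 -2.334] [ 0.9841  0.1771 -0.0093 -0.003 ]
```

View pics/w8.png

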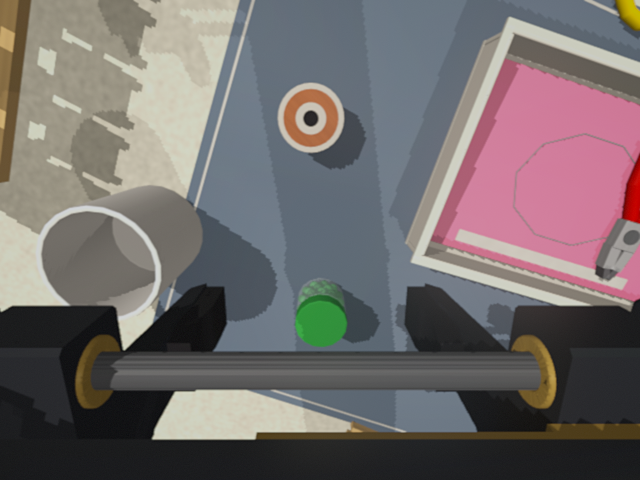

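The copper-ringed reel is at (311,118). I'm short of it by about 8 cm, with the green jar (321,320) below and the mug at left, both well clear at this height. Moving over it and going down.

```bash
python3 -m creep '[{"grip":0.9,"tx":2.8,"ty":-0.1,"tz":0,"spin":0},{"grip":0.9,"tx":2.8,"ty":-0.1,"tz":0,"spin":0},{"grip":0.9,"tx":2.8,"ty":-0.2,"tz":0,"spin":0},{"grip":0.9,"tx":0,"ty":0,"tz":3,"spin":0},{"grip":0.9,"tx":0,"ty":0,"tz":3,"spin":0},{"grip":0.9,"tx":0,"ty":0,"tz":3,"spin":0},{"grip":0.9,"tx":0,"ty":0,"tz":0,"spin":0},{"grip":0.9,"tx":0,"ty":0,"tz":0,"spin":0}]' 20
python3 c.py .5912 .3769 .028 w9
python3 -c "
from plant import r;s=r.get_state();print(s['q'].round(3),s['eef_rot'].round(4))"
```

```text
clock: 36.42
tool_pos: [0.5916, 0.3764, 0.0806]
eef_rot: [0.984, 0.177, -0.011, -0.002]
contact_force: [1.1, 1.2, 0.8]
opening: 0.952
finger_force: 0.0
[0.5916 0.3764 0.0806] 20.39
5525 z 0.0273 circle (591.7871704101562, 377.05633544921875) 25.07066535949707 mean [0.5924 0.3773]
rows tx,ty [ 0.04 -0.05]
[-0.375  1.03  -0.536  1.383  0.573  0.898 -2.276] [ 0.9841  0.1771 -0.0093 -0.0038]
```

```bash
python3 -m creep '[{"grip":0.9,"tx":0.1,"ty":0,"tz":2.5,"spin":0},{"grip":0.9,"tx":0.1,"ty":0,"tz":2.5,"spin":0},{"grip":0.9,"tx":0,"ty":0,"tz":1.5,"spin":0},{"grip":0.9,"tx":0,"ty":0,"tz":0.5,"spin":0},{"grip":0.9,"tx":0,"ty":0,"tz":0,"spin":0},{"grip":0.9,"tx":0,"ty":0,"tz":0,"spin":0}]' 20
python3 -m creep '[{"grip":-1,"tx":0,"ty":0,"tz":0,"spin":0},{"grip":-1,"tx":0,"ty":0,"tz":0,"spin":0},{"grip":-1,"tx":0,"ty":0,"tz":0,"spin":0},{"grip":-1,"tx":0,"ty":0,"tz":0,"spin":0},{"grip":-1,"tx":0,"ty":0,"tz":0,"spin":0},{"grip":-1,"tx":0,"ty":0,"tz":0,"spin":0},{"grip":-1,"tx":0,"ty":0,"tz":0,"spin":0},{"grip":-1,"tx":0,"ty":0,"tz":0,"spin":0}]' 20
python3 -m creep '[{"grip":-1,"tx":0,"ty":0,"tz":-0.5,"spin":0},{"grip":-1,"tx":0,"ty":0,"tz":-1.5,"spin":0},{"grip":-1,"tx":0,"ty":0,"tz":-2.5,"spin":0},{"grip":-1,"tx":0,"ty":0,"tz":-3,"spin":0},{"grip":-1,"tx":0,"ty":0,"tz":-3,"spin":0},{"grip":-1,"tx":0,"ty":0,"tz":-2.5,"spin":0},{"grip":-1,"tx":0,"ty":0,"tz":-1,"spin":0},{"grip":-1,"tx":0,"ty":0,"tz":0,"spin":0}]'
```

```text
clock: 36.97
tool_pos: [0.5927, 0.3805, 0.0136]
eef_rot: [0.984, 0.178, -0.009, -0.004]
contact_force: [0.3, 0.2, -0.3]
opening: 0.949
finger_force: 0.0
clock: 37.63
tool_pos: [0.592, 0.3798, 0.0123]
eef_rot: [0.984, 0.178, -0.009, -0.004]
contact_force: [-0.4, -0.9, 2.3]
opening: 0.547
finger_force: 20.0
clock: 38.3
tool_pos: [0.5961, 0.3808, 0.1559]
eef_rot: [0.984, 0.178, -0.007, -0.005]
contact_force: [0.9, -0.6, -0.5]
opening: 0.547
finger_force: 20.0
```

```bash
python3 -m creep '[{"grip":-1,"tx":-0.95,"ty":3.4,"tz":0,"spin":0},{"grip":-1,"tx":-0.95,"ty":3.4,"tz":0,"spin":0},{"grip":-1,"tx":-0.95,"ty":3.4,"tz":0,"spin":0},{"grip":-1,"tx":-0.95,"ty":3.4,"tz":0,"spin":0},{"grip":-1,"tx":-0.95,"ty":3.4,"tz":0,"spin":0},{"grip":-1,"tx":0,"ty":0,"tz":0,"spin":0},{"grip":-1,"tx":0,"ty":0,"tz":0,"spin":0},{"grip":-1,"tx":0,"ty":0,"tz":0,"spin":0}]'
python3 -c "
from h import *
t,p=tool();print(t,p,rows(.6111-t[0],.2049-t[1],p),r.get_state()['q'].round(2))"
```

```text
clock: 38.97
tool_pos: [0.6089, 0.2038, 0.1499]
eef_rot: [0.984, 0.178, -0.011, -0.004]
contact_force: [-0.4, 0.7, -0.8]
opening: 0.546
finger_force: 20.0
[0.60886329 0.20376744 0.14988178] 20.52064039864369 (np.float64(0.24917917597372352), np.float64(-0.027663096479670697)) [-0.08  0.88 -0.59  1.56  0.56  0.9  -2.08]
```

```bash
python3 -m creep '[{"grip":-1,"tx":0.4,"ty":0,"tz":2,"spin":0},{"grip":-1,"tx":0,"ty":0,"tz":2.5,"spin":0},{"grip":-1,"tx":0,"ty":0,"tz":2.5,"spin":0},{"grip":-1,"tx":0,"ty":0,"tz":2,"spin":0},{"grip":-1,"tx":0,"ty":0,"tz":1.2,"spin":0},{"grip":-1,"tx":0,"ty":0,"tz":0.7,"spin":0},{"grip":-1,"tx":0,"ty":0,"tz":0,"spin":0},{"grip":-1,"tx":0,"ty":0,"tz":0,"spin":0}]'
python3 -m creep '[{"grip":-1,"tx":0,"ty":0,"tz":0.2,"spin":0},{"grip":-1,"tx":0,"ty":0,"tz":0.2,"spin":0},{"grip":-1,"tx":0,"ty":0,"tz":0,"spin":0},{"grip":-1,"tx":0,"ty":0,"tz":0,"spin":0}]'
python3 -m creep '[{"grip":-1,"tx":0,"ty":0,"tz":0.2,"spin":0},{"grip":-1,"tx":0,"ty":0,"tz":0,"spin":0},{"grip":-1,"tx":0,"ty":0,"tz":0,"spin":0}]'
```

```text
clock: 39.63
tool_pos: [0.6115, 0.2064, 0.0424]
eef_rot: [0.984, 0.178, -0.009, -0.004]
contact_force: [0.7, 0.5, -0.2]
opening: 0.547
finger_force: 20.0
clock: 39.97
tool_pos: [0.6115, 0.2052, 0.0385]
eef_rot: [0.984, 0.178, -0.009, -0.004]
contact_force: [-0.1, -0.1, -0.1]
opening: 0.544
finger_force: 20.0
clock: 40.22
tool_pos: [0.6111, 0.2052, 0.036]
eef_rot: [0.984, 0.178, -0.01, -0.004]
contact_force: [-0.0, 0.6, -1.3]
opening: 0.545
finger_force: 20.0
```

```bash
python3 -m creep '[{"grip":-1,"tx":0,"ty":0,"tz":0.2,"spin":0},{"grip":-1,"tx":0,"ty":0,"tz":0,"spin":0},{"grip":-1,"tx":0,"ty":0,"tz":0,"spin":0}]'
python3 -m creep '[{"grip":-1,"tx":0,"ty":0,"tz":0.15,"spin":0},{"grip":-1,"tx":0,"ty":0,"tz":0,"spin":0},{"grip":-1,"tx":0,"ty":0,"tz":0,"spin":0}]'
python3 -m creep '[{"grip":-1,"tx":0,"ty":0,"tz":0.1,"spin":0},{"grip":-1,"tx":0,"ty":0,"tz":0,"spin":0},{"grip":-1,"tx":0,"ty":0,"tz":0,"spin":0}]'
```

```text
clock: 40.47
tool_pos: [0.611, 0.2052, 0.0338]
eef_rot: [0.984, 0.178, -0.01, -0.004]
contact_force: [-0.2, 0.9, -0.4]
opening: 0.544
finger_force: 20.0
clock: 40.72
tool_pos: [0.6111, 0.2053, 0.0324]
eef_rot: [0.984, 0.178, -0.01, -0.004]
contact_force: [-0.8, 0.4, -1.0]
opening: 0.549
finger_force: 20.0
clock: 40.97
tool_pos: [0.6112, 0.2054, 0.0316]
eef_rot: [0.984, 0.178, -0.009, -0.004]
contact_force: [-0.1, 0.2, 0.2]
opening: 0.548
finger_force: 20.0
```

```bash
python3 -m creep '[{"grip":-1,"tx":0,"ty":0,"tz":0.1,"spin":0},{"grip":-1,"tx":0,"ty":0,"tz":0,"spin":0},{"grip":-1,"tx":0,"ty":0,"tz":0,"spin":0}]'
```

```text
clock: 41.22
tool_pos: [0.6113, 0.2054, 0.0315]
eef_rot: [0.984, 0.178, -0.009, -0.004]
contact_force: [-1.9, -1.1, 6.1]
opening: 0.547
finger_force: 20.0
```

Contact felt. Releasing, backing off and checking from above.

```bash
python3 -m creep '[{"grip":0.2,"tx":0,"ty":0,"tz":-0.1,"spin":0},{"grip":0.4,"tx":0,"ty":0,"tz":0,"spin":0},{"grip":0.4,"tx":0,"ty":0,"tz":0,"spin":0},{"grip":0.4,"tx":0,"ty":0,"tz":0,"spin":0},{"grip":0.4,"tx":0,"ty":0,"tz":-1,"spin":0},{"grip":0.4,"tx":0,"ty":0,"tz":-3.5,"spin":0},{"grip":0.4,"tx":0,"ty":0,"tz":-4,"spin":0},{"grip":0.4,"tx":0,"ty":0,"tz":-4,"spin":0}]'
python3 -m creep '[{"grip":0.4,"tx":-3,"ty":0,"tz":-2,"spin":0},{"grip":0.4,"tx":-3,"ty":0,"tz":-2,"spin":0},{"grip":0.4,"tx":-3,"ty":0,"tz":-2,"spin":0},{"grip":0.4,"tx":-3,"ty":0,"tz":-1,"spin":0},{"grip":0.4,"tx":-3,"ty":0,"tz":0,"spin":0},{"grip":0.4,"tx":0,"ty":0,"tz":0,"spin":0},{"grip":0.4,"tx":0,"ty":0,"tz":0,"spin":0},{"grip":0.4,"tx":0,"ty":0,"tz":0,"spin":0}]'
python3 - <<'E'
from h import *
a=[]
for n,b in (("top",(140,120,420,330)),("side",(140,170,420,380))):
    p,d=optics.snapshot(n);a.append(cv2.resize(p[b[1]:b[3],b[0]:b[2]],(400,300),interpolation=3));
    if n=="top":
        full=p
        W=cloud(optics.get_calibration(n),d)
        z=np.load("top0.npz")
cv2.imwrite("pics/end.png",np.vstack([np.hstack(a),cv2.resize(full[110:335],(800,281),interpolation=3)])[:,:,::-1])
E
```

```text
clock: 41.88
tool_pos: [0.6129, 0.2046, 0.1578]
eef_rot: [0.984, 0.178, -0.01, -0.004]
contact_force: [0.8, -0.3, -1.2]
opening: 0.699
finger_force: 0.0
clock: 42.55
tool_pos: [0.4755, 0.1523, 0.2297]
eef_rot: [0.984, 0.178, -0.009, -0.004]
contact_force: [0.4, -0.1, 0.6]
opening: 0.696
finger_force: 0.0
```

View pics/end.png

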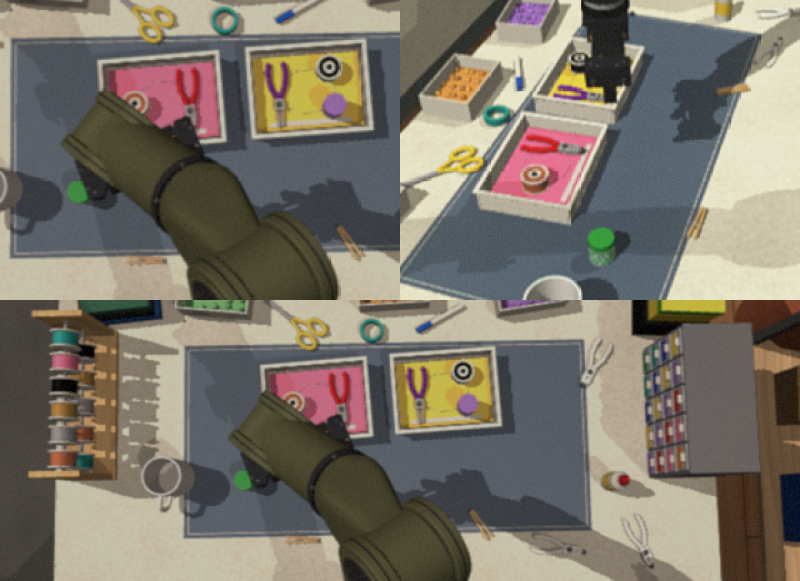

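The final view shows the pliers, black reel and lilac jar apart and flat in the yellow tub. The copper reel and red cutters are apart and flat in the pink tub. The green jar, mug and glue are standing where they were, and the arm is clear. Handing in.

```bash
python3 -c "
from plant import workorder;print(workorder.finish_job())"
```

```text
the job is handed in; nothing more can be done
None
```

Both kits are made up and the job is handed in at about 43 s on the robot's clock; the last pictures showed all five things flat and apart in their tubs, with the green jar, mug and glue still standing, but the hand-in returned no verdict.

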